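Clamp the optics head down on its base plate

TASK

The black optics head is standing in place on its aluminium base plate: clamp it. Slide the strap clamp forward, fully over the head's foot, then tighten its wing nut clockwise until finger-tight, firm against its spring washer but not forced. There is only room for short pushes on the wings between the head and the two mirror posts; do not shift the head, knock the posts, or disturb the objective, lens tube and hex key lying on the plate.

Things in the scene. Friction and masses are not known exactly. Their poses are not given: they have to be found in the camera images.
- base: Fixed aluminium plate, 220 mm along its x, 280 along y, 12 thick. Origin: centre of its underside, on the bench; z up. All places below are in its frame, heights above the bench. At x 0, y -25 stands the stud (M12 thread, 12 mm thick, top at 63); on it the wing nut, over a strap clamp that slides along y. The optics head is towards +y, two mirror posts beside the stud.
- nut_axis (a point): Point on the stud's axis, 37 mm high, the level of the wing nut's hub foot. The nut: hub 25 mm across, top at 48; two opposite wings 6 mm thick, 64 mm over their tips, from 40 to 67 mm high, the part above 54 lying 15 to 32 mm from the axis, the part below 6 to 28 mm. When slack the nut stands up to 1.2 mm higher (1.75 mm a turn).
- rundown (a joint): Wing nut's turning on the thread while slack (rad), grows as it is tightened, clockwise from above: starts at -4.2 to -1.8, ends at 0, where the nut touches its spring washer. Drags with 0.13 N m (4 N at a wing tip). The wings lie along the plate's +-y turned clockwise by rundown + squeeze.
- squeeze (a joint): Further clockwise turning of the wing nut after rundown has reached 0 (rad), squeezing the spring washer: 0 until then. It takes 0.16 N m to begin and 0.3 N m more per rad. Finger-tight: 0.15 or more, 0.2 N m, a push of 7 N at a wing tip (9 N at 22 mm from the axis). The washer is ruined above 1.0 (15 N at the tip). Let go, the nut stays, or eases back to 0.5.
- wing_tip (a point): Middle of the outer edge of the upper part of one wing (the one along the plate's +y when rundown and squeeze are 0), 32 mm from the stud's axis, about 60 mm high.
- strap (a joint): Dark steel strap clamp, a slotted flat bar 30 mm wide, 101 long along the plate's y, top face 34 mm high, under the nut. Slide position (m): 0 drawn back, 0.018 fully forward (+y), at its stop, toe 17 mm over the head's foot. Drags with about 3 N and stays where it is left.
- strap_heel (a point): Middle of the strap's rear end face (it looks to the plate's -y), 25 mm high: the place to push. The heel is a solid leg 30 mm wide, 13 to 34 mm high. Guide ribs 4 mm high run on the plate along both sides of the strap there.
- strap_toe (a point): Middle of the upper front edge of the strap's toe.
- head: Black optics head, about 2.4 kg, loose on the plate, axes as the plate. Origin: on the plate's upper face at the stud's axis (x within 3 mm). Housing 130 mm along x, 98 along y, top 70 mm high (cooling fins to 76), with a lens barrel on its +x end; its upright wall is 38 mm from the stud's axis, on the +y side. A clamping foot, 64 mm wide, 12 thick, reaches 18 mm from the wall towards the stud.
- head_foot (a point): Upper front edge of the head's clamping foot, in the middle.
- post_left: Mirror post, fixed: steel rod 13 mm thick, top at 88 mm, axis 43.5 mm from the stud's axis at 210 degrees (counter-clockwise from the plate's +x, from above); holder 25 mm wide, up to 35 mm high. On the side away from the stud a mirror mount, 22 mm wide, 63 to 85 mm high, reaches 19 mm out from the rod's axis. Origin: its foot, on the plate.
- post_right: Mirror post like post_left, at 330 degrees from the stud, on the plate's +x side. Origin: its foot, on the plate.
- objective: Steel microscope objective standing on the plate, 31 mm across, 43 mm high; origin at the centre of its underside.
- lens_tube: Black lens tube standing on the plate, 31 mm across, 26 mm high; origin at the centre of its underside.
- hex_key: Dark L-shaped hex key lying on the plate, 80 mm by 20 mm, 6 mm thick; origin under the middle of its long leg.

How it is judged:
By the outcome, as a careful person would: the job done as asked, in the order asked, and still so for the second after the job is handed in, with the robot touching nothing.
It also fails if it takes over 72 s, if anything falls off the work surface, if the arm or the gripper's body presses on something with over 40 N, if the wrist force passes 120 N, or if a joint passes its speed limit or range.

ROBOT

A 6-joint arm with a two-finger parallel gripper is mounted at the origin on the work surface. World frame = base frame: x ahead of the robot, y to its left, z up, the work surface at z = 0. Lengths are in mm, angles in rad, forces in N, time in s.
With the tool pointing down it reaches from about 325 to 900 mm from the base axis. Payload 6.1 kg.
Tool frame: the origin (TCP) lies midway between the tips of the shut fingers; the grasp point (between the pads) lies 19 mm behind it (env.grasp_offset is the z of the grasp point in the tool frame, in mm); z points along the fingers, y is the direction in which the jaws open and shut (so a half turn about z gives the same grasp; the last joint's range is limited). The gripper opens to 85 mm and grips with 20 to 120 N. Pads are 22 mm wide; open, the fingers measure 114 mm over their backs; the gripper's body (76 mm by 85 mm) begins 54 mm behind the grasp point. The pads swing forward as they close: fully open they stand 13 mm farther back than shut.
Start: joints at [1.21, 0.22, 1.526, -0, 1.395, -0.126], TCP at [145.404, 607.843, 231.3] pointing down, gripper open.
Joint ranges: [-2.98, 2.98], [-0.91, 2.08], [0.09, 2.57], [-1.24, 4.39], [0.2, 2.65], [-2.68, 2.68]. Speed limits (rad/s): [2.57, 2.57, 3.01, 3.14, 3.14, 3.14].

INTERFACE

Orientations are given as a unit quaternion [x, y, z, w].
In Python, from rig import env gives the robot as it stands.
- The arm moves only by the tool apply_moves, never from a script. Its argument "steps" is a list of rows, each an object of numbers: "grip": the closure, from 0 (fully open) to 1 (shut); "dx", "dy", "dz": the shift along the tool's x, y, z in m; "wx", "wy", "wz": the turn, a rotation vector about the tool's x, y, z in degrees. In form: [{"grip": .., "dx": .., "dy": .., "dz": .., "wx": .., "wy": .., "wz": ..}, ...]. A call has 1 to 20 rows; each row is the pose to reach, as a shift and turn from the pose measured when the call began, along the tool's axes at that moment; what a row does not reach only later rows make up. A row lasts 1/12 s, in which the tool goes at most 41.7 mm and 7.16 degrees, less where a joint would pass 70% of its speed; a pose out of reach is approached as far as the arm can. A call with a gripper value outside its range is refused whole. The fingers move at their own pace and stop on an object; the grip force is fixed at half the most. Time passes only in rows, so rows that repeat a pose let the fingers close. It gives the time, the measured TCP pose, the force and the opening at its end, in the units of the state.
- env.get_state(): the state, without advancing time (a new reading comes with each control period).
- env.snapshot(name): name is "side" or "top"; returns a dict with "pixels" (420x560x3 uint8, red, green, blue), "fx", "fy", "cx", "cy" (pixels), "extrinsics" (4x4, takes a point from world to camera coordinates). Camera axes: x right, y down, z forward; pixel columns grow to the right and rows downward; lengths in mm; the calibration is good to about 2 mm. A picture is of the moment at which its call begins. There is no depth.
- env.sign_off(): hands the job in, once; it reports no verdict.
The state is a dict: "time": time; "joint_positions": joint angles; "qd": joint speeds; "effort": joint torques, N m; "eef_pos": TCP position; "tcp_rot": TCP orientation; "contact_force": force on the tool from outside, world axes, zero at the start; "torque": the same for the moment, N m; "width": finger opening in mm.
Only numpy, scipy, OpenCV 4.12 (cv2) and the standard library are available. Lean on these libraries where they do the work, as an engineer would, in place of code of your own. Each camera call takes 0.05 s, during which the arm holds its last target.

## Working session

There is one attempt and no reset: what is moved stays moved. The work goes in short steps, Python scripts to look and compute and a tool call to move; the robot and the scene stay as the last step left them, time stands still between calls to the robot, and variables do not carry over. Pictures are saved under pics/ and viewed, and the job is handed in when it is done.

Besides the shell and the picture viewer there is one more tool, called after "Request:" by a JSON object that holds its "op" and its "data", one argument or row to a line. apply_moves: Moves the arm, as the interface text tells. Its arguments: {"type":"object","properties":{"steps":{"type":"array"}},"required":["steps"]}

```bash
ls; mkdir -p pics; cat > h.py <<'E'
from rig import env
import numpy as np, cv2, pickle
def snap(n,f):
    s=env.snapshot(n); pickle.dump(s,open(f'pics/{f}.pkl','wb'))
    cv2.imwrite(f'pics/{f}.png',s['pixels'][:,:,::-1]); return s
def load(f): return pickle.load(open(f'pics/{f}.pkl','rb'))
def proj(s,p):
    p=np.atleast_2d(p); E=np.array(s['extrinsics']); c=p@E[:3,:3].T+E[:3,3]
    return np.c_[s['fx']*c[:,0]/c[:,2]+s['cx'], s['fy']*c[:,1]/c[:,2]+s['cy']]
def ray(s,u,v):
    E=np.array(s['extrinsics']);R=E[:3,:3];o=-R.T@E[:3,3]
    d=R.T@np.array([(u-s['cx'])/s['fx'],(v-s['cy'])/s['fy'],1]);return o,d/np.linalg.norm(d)
def onz(s,u,v,z):
    o,d=ray(s,u,v);return o+d*(z-o[2])/d[2]
E
python3 - <<'E'
from h import *
print(env.get_state())
for n in('top','side'):
    s=snap(n,n+'0');E=np.array(s['extrinsics']);print(n,s['fx'],s['cx'],s['cy'],-E[:3,:3].T@E[:3,3],E[2,:3])
E
```

```text
pics
{'time': 0.0, 'joint_positions': array([ 1.20985707e+00,  2.21231774e-01,  1.52758722e+00,  3.18368802e-05,
        1.39470199e+00, -1.26091871e-01]), 'qd': array([ 0.00199357, -0.00112138, -0.00125935, -0.00060688, -0.00035251,
        0.00085003]), 'effort': array([-3.82248018e-04, -4.96897066e+01, -3.89395058e+01, -3.93323371e-04,
        1.09107417e-02,  4.61465277e-06]), 'eef_pos': array([145.21157357, 607.28729594, 230.20838765]), 'tcp_rot': array([ 1.17156765e-01,  9.93112966e-01, -9.31939814e-04, -2.47682681e-04]), 'contact_force': array([ 0.43132556,  0.20512525, -0.22211323]), 'torque': array([0.00214928, 0.04114432, 0.02913479]), 'width': 85.7780650599334}
top 466.3820385174092 280.0434564190367 207.16558450970666 [454.78485106   3.81788374 719.03185897] [ 0.19552762  0.0114939  -0.98063084]
side 500.9473173098375 281.1383486238568 212.99312207054246 [349.07310007 584.58687995 645.02869832] [ 0.28995333 -0.67031541 -0.68308441]
```

View pics/top0.png

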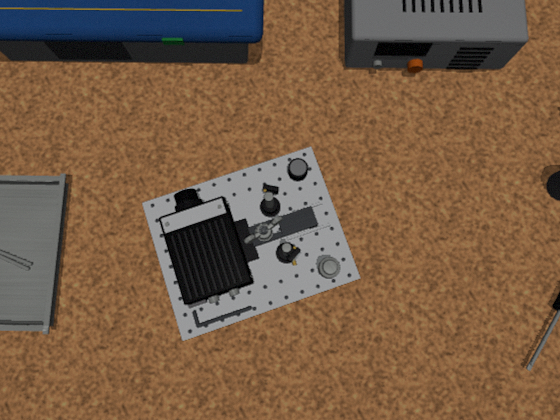

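View pics/side0.png

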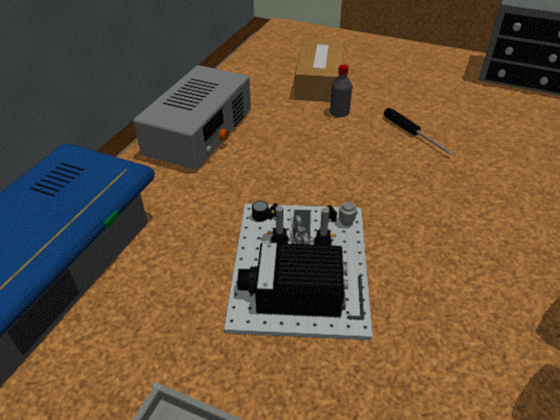

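The top view shows the plate with corners at about (313,149), (358,277), (183,335) and (144,203), and the nut near (264,231). The strap heel is near (316,217). Next I'll fit the plate.

```bash
cat > m.py <<'E'
from h import *
s=load('top0');im=s['pixels']
E=np.array(s['extrinsics']);print(E[:3,:3].round(3))
hsv=cv2.cvtColor(im,cv2.COLOR_RGB2HSV)
m=((hsv[:,:,1]<60)&(hsv[:,:,2]>120)).astype(np.uint8)*255
m[:130]=0;m[:,:120]=0;m[:,400:]=0
m=cv2.morphologyEx(m,cv2.MORPH_CLOSE,np.ones((5,5)))
c=max(cv2.findContours(m,0,1)[0],key=cv2.contourArea)
# points to plane z=12, min area rect
P=np.array([onz(s,*p[0],12)[:2] for p in c],np.float32)
h=cv2.convexHull(P);r=cv2.minAreaRect(h);print(r);print(cv2.boxPoints(r))
h2=cv2.convexHull(c)
for z,n in((12,'z12'),):print(cv2.minAreaRect(c))
x=cv2.resize(im[140:345,130:370],None,fx=3.3,fy=2.9,interpolation=cv2.INTER_CUBIC)
cv2.imwrite('pics/z1.png',x[:,:,::-1])
x=cv2.resize(im[180:275,225:335],None,fx=6,fy=6,interpolation=cv2.INTER_CUBIC)
cv2.imwrite('pics/z2.png',x[:,:,::-1])
s=load('side0');im=s['pixels']
x=cv2.resize(im[190:265,230:370],None,fx=5.5,fy=5.5,interpolation=cv2.INTER_CUBIC)
cv2.imwrite('pics/z3.png',x[:,:,::-1])
E
python3 m.py
```

```text
[[ 0.016 -1.    -0.009]
 [-0.981 -0.014 -0.196]
 [ 0.196  0.011 -0.981]]
((544.8186645507812, 58.95613098144531), (219.83029174804688, 279.74945068359375), 19.917890548706055)
[[ 393.8269    153.01868 ]
 [ 489.13     -109.99668 ]
 [ 695.8104    -35.106415]
 [ 600.5073    227.90894 ]]
((248.80001831054688, 242.3999786376953), (144.19984436035156, 189.10418701171875), 71.56504821777344)
```

```bash
sleep 1
```

```text
(no output)
```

View pics/z2.png

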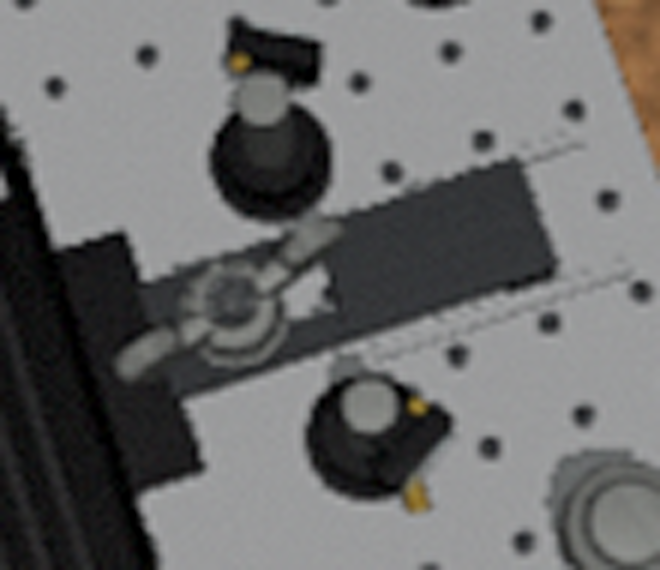

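View pics/z3.png

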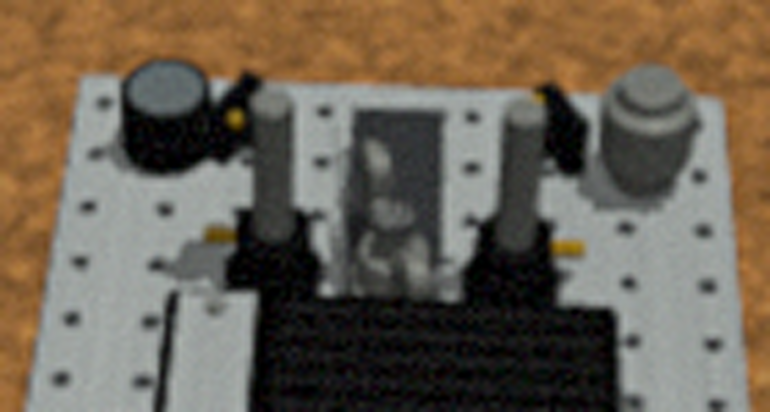

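```bash
cat >> h.py <<'E'
TH=np.deg2rad(19.918);C=np.array([544.82,58.96]);ex=np.array([np.cos(TH),np.sin(TH)]);ey=np.array([-np.sin(TH),np.cos(TH)])
def w2p(p): d=np.asarray(p)[:2]-C; return np.array([d@ex,d@ey])
def p2w(x,y,z=0): q=C+x*ex+y*ey; return np.array([q[0],q[1],z])
def pix(s,u,v,z): return w2p(onz(s,u,v,z))
E
python3 - <<'E'
from h import *
s=load('top0')
def z2(u,v,z): return pix(s,u/6+225-.4,v/6+180-.4,z).round(1)
print('wing', z2(145,358,61),z2(320,235,61),'studtop',z2(232,296,63),'tip ends67',z2(122,372,64),z2(340,222,64))
print('heel',z2(518,160,34),z2(557,268,34),'toe',z2(140,285,34),z2(185,398,34))
print('posts',z2(265,100,88),z2(372,405,88))
print('foot',z2(125,235,24),z2(205,465,24))
print('obj',pix(s,329,267,43),'tube',pix(s,298,170,26),'tool')
print('stud w',p2w(0,-25))
# overlay check
im=s['pixels'][:,:,::-1].copy()
pts=[(0,-25,63),(0,-107,34),(-37.7,-46.75,88),(37.7,-46.75,88),(0,-6,34)]
for p in pts:print(p,proj(s,p2w(*p)).round(1))
E
```

```text
wing [-6.8 -1.5] [  7.5 -50.2] studtop [  0.1 -25.7] tip ends67 [-8.7  4.6] [  8.4 -55.6]
heel [  13.9 -104.3] [ -15.  -104.2] toe [14.8 -5.2] [-15.5  -6.9]
posts [ 37.1 -47.3] [-37.8 -47.5]
foot [29.9 -5.4] [-31.6  -6.1]
obj [-80.15821663 -97.61310858] tube [  75.34535169 -105.74033891] tool
stud w [553.33687334  35.45547132   0.        ]
(0, -25, 63) [[262.8 229.2]]
(0, -107, 34) [[315.8 214.3]]
(-37.7, -46.75, 88) [[286.1 247.2]]
(37.7, -46.75, 88) [[268.2 196. ]]
(0, -6, 34) [[251.6 236.3]]
```

```bash
cat >> h.py <<'E'
from scipy.spatial.transform import Rotation as Ro
def rel(target,yaz):
    """tool-frame shift (m) and turn (deg) to target world mm, tool down with y azimuth yaz deg"""
    st=env.get_state();R=Ro.from_quat(st['tcp_rot'])
    d=R.inv().apply(np.asarray(target)-st['eef_pos'])/1000
    a=np.deg2rad(yaz);y=np.array([np.cos(a),np.sin(a),0]);z=np.array([0,0,-1.]);x=np.cross(y,z)
    T=Ro.from_matrix(np.c_[x,y,z]);w=np.rad2deg((R.inv()*T).as_rotvec())
    return d.round(4),w.round(2)
def here():
    st=env.get_state();p=st['eef_pos'];R=Ro.from_quat(st['tcp_rot']).as_matrix()
    print('t',round(st['time'],2),'plate',w2p(p).round(2),'z',p[2].round(2),'yaz_plate',round(np.rad2deg(np.arctan2(R[1,1],R[0,1]))-19.918,2),'F_plate',np.r_[ex@st['contact_force'][:2],ey@st['contact_force'][:2],st['contact_force'][2]].round(2),'Mz',st['torque'].round(3),'w',st['width'].round(1),'q6',st['joint_positions'][5].round(2))
E
python3 - <<'E'
from h import *
here();print(p2w(0,-124),rel(p2w(0,-124,180),19.92),rel(p2w(0,-124,24),19.92))
E
```

```text
Traceback (most recent call last):
  File "h.py", line 29, in here
    print('t',round(st['time'],2),'plate',w2p(p).round(2),'z',p[2].round(2),'yaz_plate',round(np.rad2deg(np.arctan2(R[1,1],R[0,1]))-19.918,2),'F_plate',np.r_[ex@st['contact_force'][:2],ey@st['contact_force'][:2],st['contact_force'][2]].round(2),'Mz',st['torque'].round(3),'w',st['width'].round(1),'q6',st['joint_positions'][5].round(2))
                                                                                                                                                                                                                                                                                    ^^^^^^^^^^^^^^^^^
AttributeError: 'float' object has no attribute 'round'
```

```bash
sed -i "s/st\['width'\].round(1)/round(float(st['width']),1)/" h.py
python3 - <<'E'
from h import *
here();print(p2w(0,-124),rel(p2w(0,-124,180),19.92),rel(p2w(0,-124,24),19.92))
E
```

```text
t 0.1 plate [-188.9  651.7] z 230.3 yaz_plate 56.63 F_plate [0.83 0.37 0.09] Mz [-0.013 -0.04   0.007] w 85.4 q6 -0.13
[587.06369177 -57.62246226   0.        ] (array([-0.5845, -0.5438,  0.0511]), array([-1.000e-01,  4.000e-02,  5.663e+01])) (array([-0.5845, -0.5435,  0.2071]), array([-1.000e-01,  4.000e-02,  5.663e+01]))
```

Request:
{"op": "apply_moves", "data": {
  "steps": [
    {"grip": 1,"dx": -0.1,"dy": -0.093,"dz": 0.01,"wz": 10},
    {"grip": 1,"dx": -0.2,"dy": -0.186,"dz": 0.02,"wz": 20},
    {"grip": 1,"dx": -0.2,"dy": -0.186,"dz": 0.02,"wz": 20},
    {"grip": 1,"dx": -0.2,"dy": -0.186,"dz": 0.02,"wz": 20},
    {"grip": 1,"dx": -0.3,"dy": -0.279,"dz": 0.03,"wz": 30},
    {"grip": 1,"dx": -0.3,"dy": -0.279,"dz": 0.03,"wz": 30},
    {"grip": 1,"dx": -0.4,"dy": -0.372,"dz": 0.03,"wz": 40},
    {"grip": 1,"dx": -0.4,"dy": -0.372,"dz": 0.03,"wz": 40},
    {"grip": 1,"dx": -0.4,"dy": -0.372,"dz": 0.03,"wz": 40},
    {"grip": 1,"dx": -0.4,"dy": -0.372,"dz": 0.03,"wz": 40},
    {"grip": 1,"dx": -0.5845,"dy": -0.5438,"dz": 0.05,"wz": 56.6},
    {"grip": 1,"dx": -0.5845,"dy": -0.5438,"dz": 0.05,"wz": 56.6},
    {"grip": 1,"dx": -0.5845,"dy": -0.5438,"dz": 0.05,"wz": 56.6},
    {"grip": 1,"dx": -0.5845,"dy": -0.5438,"dz": 0.05,"wz": 56.6},
    {"grip": 1,"dx": -0.5845,"dy": -0.5438,"dz": 0.05,"wz": 56.6},
    {"grip": 1,"dx": -0.5845,"dy": -0.5438,"dz": 0.05,"wz": 56.6},
    {"grip": 1,"dx": -0.5845,"dy": -0.5438,"dz": 0.05,"wz": 56.6},
    {"grip": 1,"dx": -0.5845,"dy": -0.5438,"dz": 0.05,"wz": 56.6},
    {"grip": 1,"dx": -0.5845,"dy": -0.5438,"dz": 0.05,"wz": 56.6},
    {"grip": 1,"dx": -0.5845,"dy": -0.5438,"dz": 0.05,"wz": 56.6}
  ]
}}

```text
invalid input at $.steps[0]: expected keys grip, dx, dy, dz, wx, wy, wz
```

```bash
python3 - <<'E'
from h import *
here();print(rel(p2w(0,-124,180),19.92),rel(p2w(0,-124,60),19.92))
E
```

```text
t 0.1 plate [-188.9  651.7] z 230.3 yaz_plate 56.63 F_plate [0.83 0.37 0.09] Mz [-0.013 -0.04   0.007] w 85.4 q6 -0.13
(array([-0.5845, -0.5438,  0.0511]), array([-1.000e-01,  4.000e-02,  5.663e+01])) (array([-0.5845, -0.5436,  0.1711]), array([-1.000e-01,  4.000e-02,  5.663e+01]))
```

All seven keys are required in each row.

Request:
{"op": "apply_moves", "data": {
  "steps": [
    {"grip": 1,"dx": -0.5845,"dy": -0.5438,"dz": 0.05,"wx": 0,"wy": 0,"wz": 56.6},
    {"grip": 1,"dx": -0.5845,"dy": -0.5438,"dz": 0.05,"wx": 0,"wy": 0,"wz": 56.6},
    {"grip": 1,"dx": -0.5845,"dy": -0.5438,"dz": 0.05,"wx": 0,"wy": 0,"wz": 56.6},
    {"grip": 1,"dx": -0.5845,"dy": -0.5438,"dz": 0.05,"wx": 0,"wy": 0,"wz": 56.6},
    {"grip": 1,"dx": -0.5845,"dy": -0.5438,"dz": 0.05,"wx": 0,"wy": 0,"wz": 56.6},
    {"grip": 1,"dx": -0.5845,"dy": -0.5438,"dz": 0.05,"wx": 0,"wy": 0,"wz": 56.6},
    {"grip": 1,"dx": -0.5845,"dy": -0.5438,"dz": 0.05,"wx": 0,"wy": 0,"wz": 56.6},
    {"grip": 1,"dx": -0.5845,"dy": -0.5438,"dz": 0.05,"wx": 0,"wy": 0,"wz": 56.6},
    {"grip": 1,"dx": -0.5845,"dy": -0.5438,"dz": 0.05,"wx": 0,"wy": 0,"wz": 56.6},
    {"grip": 1,"dx": -0.5845,"dy": -0.5438,"dz": 0.05,"wx": 0,"wy": 0,"wz": 56.6},
    {"grip": 1,"dx": -0.5845,"dy": -0.5438,"dz": 0.05,"wx": 0,"wy": 0,"wz": 56.6},
    {"grip": 1,"dx": -0.5845,"dy": -0.5438,"dz": 0.05,"wx": 0,"wy": 0,"wz": 56.6},
    {"grip": 1,"dx": -0.5845,"dy": -0.5438,"dz": 0.05,"wx": 0,"wy": 0,"wz": 56.6},
    {"grip": 1,"dx": -0.5845,"dy": -0.5438,"dz": 0.05,"wx": 0,"wy": 0,"wz": 56.6},
    {"grip": 1,"dx": -0.5845,"dy": -0.5438,"dz": 0.05,"wx": 0,"wy": 0,"wz": 56.6},
    {"grip": 1,"dx": -0.5845,"dy": -0.5438,"dz": 0.05,"wx": 0,"wy": 0,"wz": 56.6},
    {"grip": 1,"dx": -0.5845,"dy": -0.5438,"dz": 0.05,"wx": 0,"wy": 0,"wz": 56.6},
    {"grip": 1,"dx": -0.5845,"dy": -0.5438,"dz": 0.05,"wx": 0,"wy": 0,"wz": 56.6},
    {"grip": 1,"dx": -0.5845,"dy": -0.5438,"dz": 0.05,"wx": 0,"wy": 0,"wz": 56.6},
    {"grip": 1,"dx": -0.5845,"dy": -0.5438,"dz": 0.05,"wx": 0,"wy": 0,"wz": 56.6}
  ]
}}

```text
time: 1.77
eef_pos: [589.0, -63.0, 180.1]
tcp_rot: [0.576, 0.818, -0.002, 0.001]
contact_force: [-0.2, -0.0, 1.1]
width: 0.1
```

```bash
python3 - <<'E'
from h import *
here();print(rel(p2w(0,-124,180),19.92),rel(p2w(0,-124,60),19.92))
E
```

```text
t 1.77 plate [ 2.0000e-02 -1.2973e+02] z 180.09 yaz_plate -0.21 F_plate [-0.17  0.02  1.1 ] Mz [ 0.039  0.027 -0.025] w 0.1 q6 -0.58
(array([ 0.0057, -0.    ,  0.0001]), array([-0.09,  0.19, -0.21])) (array([6.100e-03, 1.000e-04, 1.201e-01]), array([-0.09,  0.19, -0.21]))
```

Request:
{"op": "apply_moves", "data": {
  "steps": [
    {"grip": 1,"dx": 0.006,"dy": 0,"dz": 0.04,"wx": 0,"wy": 0.2,"wz": -0.2},
    {"grip": 1,"dx": 0.006,"dy": 0,"dz": 0.08,"wx": 0,"wy": 0.2,"wz": -0.2},
    {"grip": 1,"dx": 0.006,"dy": 0,"dz": 0.11,"wx": 0,"wy": 0.2,"wz": -0.2},
    {"grip": 1,"dx": 0.006,"dy": 0,"dz": 0.13,"wx": 0,"wy": 0.2,"wz": -0.2},
    {"grip": 1,"dx": 0.006,"dy": 0,"dz": 0.13,"wx": 0,"wy": 0.2,"wz": -0.2}
  ]
}}

```text
time: 2.18
eef_pos: [582.0, -56.6, 44.0]
tcp_rot: [0.574, 0.819, -0.003, -0.006]
contact_force: [-1.3, 0.9, 0.6]
width: -0.1
```

```bash
python3 - <<'E'
from h import *
here()
for n in('top','side'):
    s=snap(n,n+'1');p=env.get_state()['eef_pos'];u=proj(s,p)[0];print(n,u)
    x0,y0=int(u[0])-70,int(u[1])-60
    x0=max(x0,0);y0=max(y0,0)
    c=s['pixels'][y0:y0+120,x0:x0+140].copy();print(x0,y0)
    c=cv2.resize(c,None,fx=5,fy=5,interpolation=cv2.INTER_CUBIC)
    cv2.circle(c,(int((u[0]-x0+.5)*5),int((u[1]-y0+.5)*5)),4,(255,0,0),1)
    cv2.imwrite(f'pics/{n}1z.png',c[:,:,::-1])
E
```

```text
t 2.18 plate [  -4.37 -121.3 ] z 43.97 yaz_plate -0.01 F_plate [-0.94  1.29  0.61] Mz [ 0.047 -0.001 -0.012] w -0.1 q6 -0.58
top [326.84660975 210.98296696]
256 150
side [301.68851824 195.28500418]
231 135
```

View pics/top1z.png

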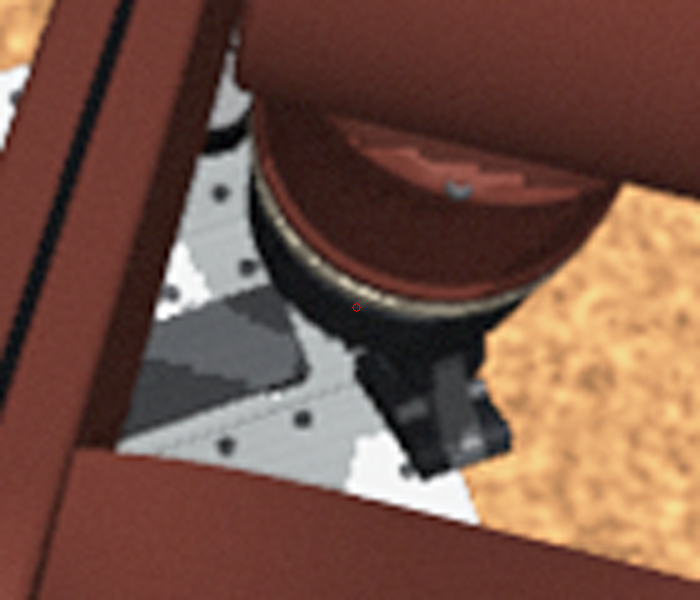

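View pics/side1z.png

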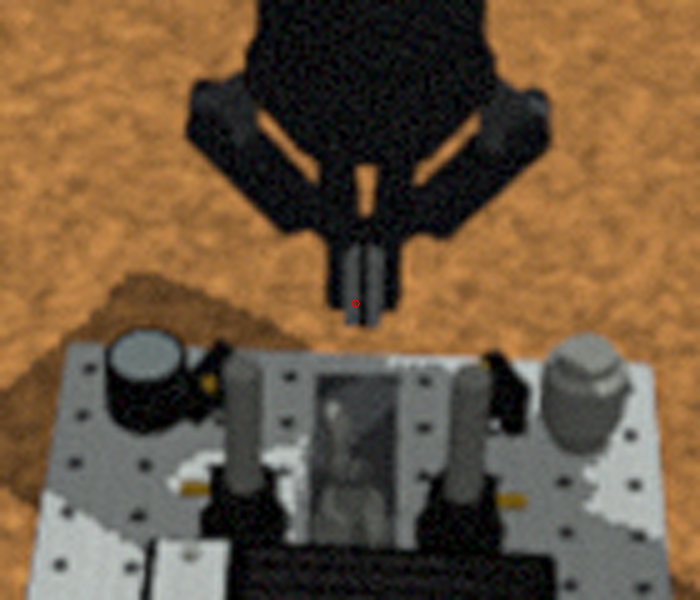

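```bash
python3 - <<'E'
from h import *
here();print(rel(p2w(0,-123,22),19.92))
s=load('side1');print(proj(s,env.get_state()['eef_pos']))
E
```

```text
t 2.28 plate [  -0.77 -123.53] z 49.51 yaz_plate 0.0 F_plate [ 0.38 -1.06  0.66] Mz [ 0.033 -0.009  0.018] w -0.1 q6 -0.58
(array([0.0005, 0.0009, 0.0275]), array([-0.2 , -0.08,  0.  ]))
[[301.68851824 195.28500418]]
```

Request:
{"op": "apply_moves", "data": {
  "steps": [
    {"grip": 1,"dx": 0.0005,"dy": 0.0008,"dz": 0.01,"wx": -0.2,"wy": 0,"wz": 0},
    {"grip": 1,"dx": 0.0005,"dy": 0.0008,"dz": 0.02,"wx": -0.2,"wy": 0,"wz": 0},
    {"grip": 1,"dx": 0.0005,"dy": 0.0008,"dz": 0.0275,"wx": -0.2,"wy": 0,"wz": 0},
    {"grip": 1,"dx": 0.0005,"dy": 0.0008,"dz": 0.0275,"wx": -0.2,"wy": 0,"wz": 0},
    {"grip": 1,"dx": 0.0005,"dy": 0.0008,"dz": 0.0275,"wx": -0.2,"wy": 0,"wz": 0},
    {"grip": 1,"dx": 0.0005,"dy": 0.0008,"dz": 0.0275,"wx": -0.2,"wy": 0,"wz": 0}
  ]
}}

```text
time: 2.78
eef_pos: [586.9, -56.7, 22.3]
tcp_rot: [0.574, 0.819, 0.001, -0.0]
contact_force: [0.3, -0.5, -0.3]
width: -0.0
```

```bash
python3 - <<'E'
from h import *
here();print(rel(p2w(0,-123,22),19.92))
E
```

```text
t 2.78 plate [   0.17 -123.13] z 22.34 yaz_plate 0.01 F_plate [ 0.14 -0.54 -0.34] Mz [ 0.04  -0.    -0.007] w -0.0 q6 -0.58
(array([ 0.0001, -0.0002,  0.0003]), array([ 0.03, -0.07,  0.  ]))
```

Request:
{"op": "apply_moves", "data": {
  "steps": [
    {"grip": 1,"dx": 0.002,"dy": 0,"dz": 0,"wx": 0,"wy": 0,"wz": 0},
    {"grip": 1,"dx": 0.004,"dy": 0,"dz": 0,"wx": 0,"wy": 0,"wz": 0},
    {"grip": 1,"dx": 0.006,"dy": 0,"dz": 0,"wx": 0,"wy": 0,"wz": 0},
    {"grip": 1,"dx": 0.008,"dy": 0,"dz": 0,"wx": 0,"wy": 0,"wz": 0},
    {"grip": 1,"dx": 0.01,"dy": 0,"dz": 0,"wx": 0,"wy": 0,"wz": 0},
    {"grip": 1,"dx": 0.012,"dy": 0,"dz": 0,"wx": 0,"wy": 0,"wz": 0},
    {"grip": 1,"dx": 0.014,"dy": 0,"dz": 0,"wx": 0,"wy": 0,"wz": 0},
    {"grip": 1,"dx": 0.016,"dy": 0,"dz": 0,"wx": 0,"wy": 0,"wz": 0},
    {"grip": 1,"dx": 0.018,"dy": 0,"dz": 0,"wx": 0,"wy": 0,"wz": 0},
    {"grip": 1,"dx": 0.019,"dy": 0,"dz": 0,"wx": 0,"wy": 0,"wz": 0},
    {"grip": 1,"dx": 0.019,"dy": 0,"dz": 0,"wx": 0,"wy": 0,"wz": 0},
    {"grip": 1,"dx": 0.019,"dy": 0,"dz": 0,"wx": 0,"wy": 0,"wz": 0}
  ]
}}

```text
time: 3.78
eef_pos: [580.5, -38.6, 22.4]
tcp_rot: [0.574, 0.819, 0.001, -0.0]
contact_force: [0.5, -1.4, 0.9]
width: 0.1
```

```bash
python3 - <<'E'
from h import *
here()
E
```

```text
t 3.78 plate [   0.35 -103.89] z 22.44 yaz_plate 0.01 F_plate [ 0.03 -1.46  0.94] Mz [-0.223 -0.128 -0.054] w 0.1 q6 -0.55
```

Request:
{"op": "apply_moves", "data": {
  "steps": [
    {"grip": 1,"dx": 0.0008,"dy": 0,"dz": 0,"wx": 0,"wy": 0,"wz": 0},
    {"grip": 1,"dx": 0.0016,"dy": 0,"dz": 0,"wx": 0,"wy": 0,"wz": 0},
    {"grip": 1,"dx": 0.0024,"dy": 0,"dz": 0,"wx": 0,"wy": 0,"wz": 0},
    {"grip": 1,"dx": 0.003,"dy": 0,"dz": 0,"wx": 0,"wy": 0,"wz": 0},
    {"grip": 1,"dx": 0.003,"dy": 0,"dz": 0,"wx": 0,"wy": 0,"wz": 0}
  ]
}}

```text
time: 4.2
eef_pos: [579.5, -35.7, 22.5]
tcp_rot: [0.574, 0.819, 0.001, -0.0]
contact_force: [0.9, -2.9, 1.7]
width: 0.3
```

```bash
python3 - <<'E'
from h import *
here()
E
```

```text
t 4.2 plate [   0.37 -100.81] z 22.45 yaz_plate 0.01 F_plate [-0.11 -3.05  1.67] Mz [-0.426 -0.158  0.003] w 0.3 q6 -0.55
```

Request:
{"op": "apply_moves", "data": {
  "steps": [
    {"grip": 1,"dx": 0.0005,"dy": 0,"dz": 0,"wx": 0,"wy": 0,"wz": 0},
    {"grip": 1,"dx": 0.001,"dy": 0,"dz": 0,"wx": 0,"wy": 0,"wz": 0},
    {"grip": 1,"dx": 0.0015,"dy": 0,"dz": 0,"wx": 0,"wy": 0,"wz": 0},
    {"grip": 1,"dx": 0.0015,"dy": 0,"dz": 0,"wx": 0,"wy": 0,"wz": 0}
  ]
}}

```text
time: 4.53
eef_pos: [579.4, -35.4, 22.5]
tcp_rot: [0.574, 0.819, 0.0, 0.001]
contact_force: [2.3, -8.0, -0.4]
width: -0.2
```

```bash
python3 - <<'E'
from h import *
here()
E
```

```text
t 4.53 plate [   0.37 -100.45] z 22.51 yaz_plate 0.02 F_plate [-0.6  -8.3  -0.39] Mz [-1.119 -0.348  0.037] w -0.2 q6 -0.54
```

Request:
{"op": "apply_moves", "data": {
  "steps": [
    {"grip": 1,"dx": 0.002,"dy": 0,"dz": 0,"wx": 0,"wy": 0,"wz": 0},
    {"grip": 1,"dx": 0.002,"dy": 0,"dz": 0,"wx": 0,"wy": 0,"wz": 0}
  ]
}}

```text
time: 4.7
eef_pos: [579.4, -35.3, 22.6]
tcp_rot: [0.574, 0.819, -0.0, 0.002]
contact_force: [2.9, -10.1, -1.1]
width: -0.0
```

```bash
python3 - <<'E'
from h import *
here()
E
```

```text
t 4.7 plate [   0.4  -100.37] z 22.59 yaz_plate 0.03 F_plate [ -0.68 -10.52  -1.07] Mz [-1.697 -0.517  0.035] w -0.0 q6 -0.54
```

Request:
{"op": "apply_moves", "data": {
  "steps": [
    {"grip": 1,"dx": -0.004,"dy": 0,"dz": 0,"wx": 0,"wy": 0,"wz": 0},
    {"grip": 1,"dx": -0.01,"dy": 0,"dz": 0,"wx": 0,"wy": 0,"wz": 0},
    {"grip": 1,"dx": -0.015,"dy": 0,"dz": -0.015,"wx": 0,"wy": 0,"wz": 0},
    {"grip": 1,"dx": -0.015,"dy": 0,"dz": -0.05,"wx": 0,"wy": 0,"wz": 0},
    {"grip": 1,"dx": -0.015,"dy": 0,"dz": -0.09,"wx": 0,"wy": 0,"wz": 0},
    {"grip": 0.8,"dx": -0.015,"dy": 0,"dz": -0.12,"wx": 0,"wy": 0,"wz": 0},
    {"grip": 0.8,"dx": -0.015,"dy": 0,"dz": -0.12,"wx": 0,"wy": 0,"wz": 0},
    {"grip": 0.8,"dx": -0.015,"dy": 0,"dz": -0.12,"wx": 0,"wy": 0,"wz": 0}
  ]
}}

```text
time: 5.37
eef_pos: [585.7, -49.0, 145.2]
tcp_rot: [0.574, 0.819, 0.001, 0.004]
contact_force: [-0.2, 0.5, -0.5]
width: 17.0
```

```bash
cat >> h.py <<'E'
def nut(az,r,z): # target world for TCP at plate azimuth az (deg), radius r from stud
    a=np.deg2rad(az);return p2w(r*np.cos(a),-25+r*np.sin(a),z)
E
python3 - <<'E'
from h import *
here();print(rel(nut(106,19,120),16+19.92))
for n in('top','side'):
    s=snap(n,n+'2')
    u=proj(s,p2w(0,-25,60))[0].astype(int);c=s['pixels'][u[1]-45:u[1]+45,u[0]-60:u[0]+60];print(n,u)
    cv2.imwrite(f'pics/{n}2z.png',cv2.resize(c,None,fx=5,fy=5,interpolation=cv2.INTER_CUBIC)[:,:,::-1])
a=cv2.imread('pics/top2z.png');b=cv2.imread('pics/side2z.png');cv2.imwrite('pics/b2.png',cv2.resize(np.vstack([a,b]),None,fx=.66,fy=.66))
E
```

```text
t 5.37 plate [   1.66 -115.48] z 145.17 yaz_plate 0.04 F_plate [ 0.02  0.56 -0.46] Mz [-0.008 -0.007  0.005] w 17.0 q6 -0.56
(array([ 0.1089, -0.007 ,  0.0245]), array([  0.28,   0.37, -15.97]))
top [262 229]
side [299 229]
```

View pics/b2.png

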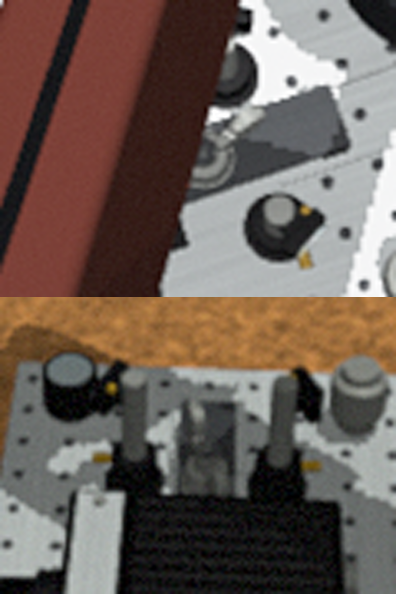

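Request:
{"op": "apply_moves", "data": {
  "steps": [
    {"grip": 0.8,"dx": 0.025,"dy": -0.002,"dz": 0.0,"wx": 0.3,"wy": 0.4,"wz": -4},
    {"grip": 0.8,"dx": 0.055,"dy": -0.004,"dz": 0.005,"wx": 0.3,"wy": 0.4,"wz": -8},
    {"grip": 0.8,"dx": 0.085,"dy": -0.006,"dz": 0.01,"wx": 0.3,"wy": 0.4,"wz": -12},
    {"grip": 0.8,"dx": 0.109,"dy": -0.007,"dz": 0.025,"wx": 0.3,"wy": 0.4,"wz": -16},
    {"grip": 0.8,"dx": 0.109,"dy": -0.007,"dz": 0.035,"wx": 0.3,"wy": 0.4,"wz": -16},
    {"grip": 0.8,"dx": 0.109,"dy": -0.007,"dz": 0.035,"wx": 0.3,"wy": 0.4,"wz": -16},
    {"grip": 0.8,"dx": 0.109,"dy": -0.007,"dz": 0.035,"wx": 0.3,"wy": 0.4,"wz": -16}
  ]
}}

```text
time: 6.05
eef_pos: [538.1, 51.3, 104.2]
tcp_rot: [0.455, 0.891, -0.002, -0.005]
contact_force: [0.4, -0.2, 0.2]
width: 17.4
```

```bash
python3 - <<'E'
from h import *
here();print(rel(nut(106,19,58),16+19.92))
s=snap('side','side3');u=proj(s,p2w(0,-25,90))[0].astype(int);c=s['pixels'][u[1]-60:u[1]+60,u[0]-70:u[0]+70]
cv2.imwrite(f'pics/side3z.png',cv2.resize(c,None,fx=5,fy=5,interpolation=cv2.INTER_CUBIC)[:,:,::-1])
E
```

```text
t 6.05 plate [-8.92 -4.97] z 104.24 yaz_plate 16.01 F_plate [ 0.34 -0.37  0.23] Mz [-0.018  0.006 -0.002] w 17.4 q6 -0.68
(array([-0.0031,  0.0034,  0.0462]), array([-0.46, -0.44,  0.01]))
```

View pics/side3z.png

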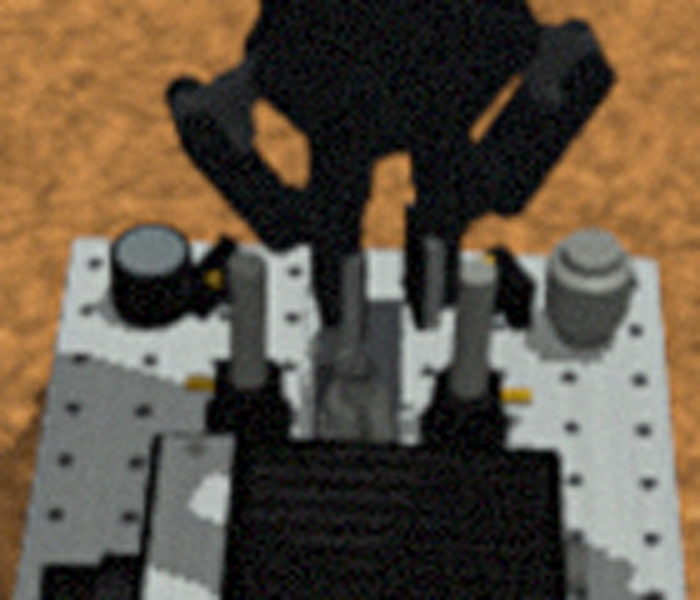

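Request:
{"op": "apply_moves", "data": {
  "steps": [
    {"grip": 0.8,"dx": -0.003,"dy": 0.003,"dz": 0.006,"wx": -0.3,"wy": -0.3,"wz": 0},
    {"grip": 0.8,"dx": -0.003,"dy": 0.003,"dz": 0.012,"wx": -0.3,"wy": -0.3,"wz": 0},
    {"grip": 0.8,"dx": -0.003,"dy": 0.003,"dz": 0.018,"wx": -0.3,"wy": -0.3,"wz": 0},
    {"grip": 0.8,"dx": -0.003,"dy": 0.003,"dz": 0.02,"wx": -0.3,"wy": -0.3,"wz": 0},
    {"grip": 0.8,"dx": -0.003,"dy": 0.003,"dz": 0.02,"wx": -0.3,"wy": -0.3,"wz": 0},
    {"grip": 0.8,"dx": -0.003,"dy": 0.003,"dz": 0.02,"wx": -0.3,"wy": -0.3,"wz": 0}
  ]
}}

```text
time: 6.6
eef_pos: [543.1, 50.0, 85.1]
tcp_rot: [0.455, 0.89, -0.0, -0.001]
contact_force: [0.3, 0.0, 0.6]
width: 17.0
```

```bash
python3 - <<'E'
from h import *
here();print(rel(nut(106,19,58),16+19.92))
E
```

```text
t 6.6 plate [-4.72 -7.82] z 85.07 yaz_plate 15.95 F_plate [ 0.27 -0.08  0.6 ] Mz [ 0.02   0.025 -0.061] w 17.0 q6 -0.68
(array([ 0.0011, -0.0002,  0.0271]), array([-0.09, -0.08, -0.05]))
```

Request:
{"op": "apply_moves", "data": {
  "steps": [
    {"grip": 0.8,"dx": 0.0007,"dy": 0,"dz": 0.006,"wx": 0,"wy": 0,"wz": 0},
    {"grip": 0.8,"dx": 0.0007,"dy": 0,"dz": 0.012,"wx": 0,"wy": 0,"wz": 0},
    {"grip": 0.8,"dx": 0.0007,"dy": 0,"dz": 0.018,"wx": 0,"wy": 0,"wz": 0},
    {"grip": 0.8,"dx": 0.0007,"dy": 0,"dz": 0.023,"wx": 0,"wy": 0,"wz": 0},
    {"grip": 0.8,"dx": 0.0007,"dy": 0,"dz": 0.026,"wx": 0,"wy": 0,"wz": 0},
    {"grip": 0.8,"dx": 0.0007,"dy": 0,"dz": 0.026,"wx": 0,"wy": 0,"wz": 0},
    {"grip": 0.8,"dx": 0.0007,"dy": 0,"dz": 0.026,"wx": 0,"wy": 0,"wz": 0}
  ]
}}

```text
time: 7.18
eef_pos: [542.4, 50.6, 58.7]
tcp_rot: [0.455, 0.89, -0.001, -0.001]
contact_force: [-0.7, -0.4, 0.2]
width: 16.7
```

```bash
python3 - <<'E'
from h import *
here();print(rel(nut(106,18.5,59),16+19.92))
s=snap('side','side4');u=proj(s,p2w(0,-25,90))[0].astype(int);c=s['pixels'][u[1]-60:u[1]+60,u[0]-70:u[0]+70]
cv2.imwrite(f'pics/side4z.png',cv2.resize(c,None,fx=5,fy=5,interpolation=cv2.INTER_CUBIC)[:,:,::-1])
E
```

```text
t 7.18 plate [-5.16 -7.04] z 58.74 yaz_plate 15.95 F_plate [-0.77 -0.12  0.23] Mz [ 0.043 -0.02  -0.015] w 16.7 q6 -0.68
(array([-0.0002,  0.    , -0.0003]), array([-0.12, -0.1 , -0.05]))
```

View pics/side4z.png

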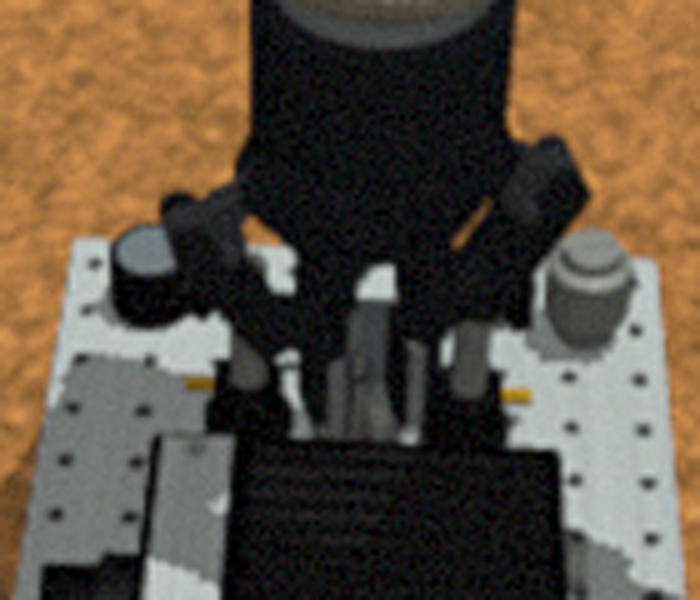

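```bash
python3 - <<'E'
from h import *
def pl(f,u,v,x0,y0,py):
    s=load(f);o,d=ray(s,u/5+x0-.4,v/5+y0-.4);n=np.r_[ey,0];q=p2w(0,py);t=n@(q-o)/(n@d);p=o+t*d;return np.r_[w2p(p),p[2]].round(1)
for nm,u,v in(('tip',362,325),('lowL',330,308),('lowR',398,308),('knL',290,232),('knR',440,238),('armL',190,135),('armR',550,125),('bodyL',250,95)):
    print(nm,pl('side1',u,v,231,135,-112),pl('side1',u,v,231,135,-122.5))
E
```

```text
tip [  -3.5 -112.    49.4] [  -3.4 -122.5   40.1]
lowL [   8.2 -112.    57. ] [   8.4 -122.5   47.8]
lowR [ -16.  -112.    58.1] [ -16.2 -122.5   49. ]
knL [  22.7 -112.    91.3] [  23.1 -122.5   82.7]
knR [ -29.3 -112.    91. ] [ -29.7 -122.5   82.3]
armL [  56.7 -112.   132. ] [  57.7 -122.5  124. ]
armR [ -63.4 -112.   141.1] [ -64.3 -122.5  133.3]
bodyL [  36.4 -112.   149.4] [  37.1 -122.5  141.7]
```

Request:
{"op": "apply_moves", "data": {
  "steps": [
    {"grip": 1,"dx": 0,"dy": 0,"dz": 0,"wx": 0,"wy": 0,"wz": 0},
    {"grip": 1,"dx": 0,"dy": 0,"dz": 0,"wx": 0,"wy": 0,"wz": 0},
    {"grip": 1,"dx": 0,"dy": 0,"dz": 0,"wx": 0,"wy": 0,"wz": 0},
    {"grip": 1,"dx": 0,"dy": 0,"dz": 0,"wx": 0,"wy": 0,"wz": 0}
  ]
}}

```text
time: 7.57
eef_pos: [542.2, 50.3, 59.3]
tcp_rot: [0.455, 0.89, -0.001, -0.001]
contact_force: [-4.9, -2.6, 4.0]
width: 3.3
```

```bash
cat >> h.py <<'E'
def arc(az0,az1,n,r,z,off=-90,hold=0):
    """rows for a clockwise sweep: tool x along wing az (yaz=az+off)"""
    for k in range(1,n+1):
        az=az0+(az1-az0)*k/n
        d,w=rel(nut(az,r,z),az+off+19.918)
        print(round(az,1),'d',d,'w',w)
E
python3 - <<'E'
from h import *
here();print(rel(nut(106,18.5,59),16+19.92));arc(106,10,16,18.5,58.8)
E
```

```text
t 7.57 plate [-5.37 -7.26] z 59.25 yaz_plate 15.94 F_plate [-5.53 -0.8   4.  ] Mz [-0.425  0.803 -0.128] w 3.3 q6 -0.68
(array([-0.    ,  0.0003,  0.0002]), array([-0.15, -0.09, -0.06]))
100.0 d [-0.0001  0.0022  0.0004] w [-0.15 -0.09  5.94]
94.0 d [-0.0004  0.0041  0.0004] w [-0.16 -0.08 11.94]
88.0 d [-0.0009  0.006   0.0004] w [-0.16 -0.07 17.94]
82.0 d [-0.0016  0.0078  0.0004] w [-0.16 -0.06 23.94]
76.0 d [-0.0025  0.0095  0.0004] w [-0.17 -0.05 29.94]
70.0 d [-0.0036  0.0111  0.0004] w [-0.17 -0.04 35.94]
64.0 d [-0.0048  0.0127  0.0004] w [-1.800e-01 -4.000e-02  4.194e+01]
58.0 d [-0.0061  0.014   0.0004] w [-1.800e-01 -3.000e-02  4.794e+01]
52.0 d [-0.0076  0.0152  0.0004] w [-1.800e-01 -2.000e-02  5.394e+01]
46.0 d [-0.0093  0.0163  0.0004] w [-1.800e-01 -1.000e-02  5.994e+01]
40.0 d [-0.011   0.0172  0.0004] w [-0.18  0.   65.94]
34.0 d [-0.0128  0.0179  0.0004] w [-1.900e-01  1.000e-02  7.194e+01]
28.0 d [-0.0147  0.0184  0.0004] w [-1.900e-01  2.000e-02  7.794e+01]
22.0 d [-0.0166  0.0187  0.0004] w [-1.900e-01  3.000e-02  8.394e+01]
16.0 d [-0.0185  0.0188  0.0004] w [-1.900e-01  4.000e-02  8.994e+01]
10.0 d [-0.0204  0.0187  0.0004] w [-1.900e-01  5.000e-02  9.594e+01]
```

Request:
{"op": "apply_moves", "data": {
  "steps": [
    {"grip": 1,"dx": 0,"dy": 0,"dz": 0,"wx": 0,"wy": 0,"wz": 0},
    {"grip": 1,"dx": 0,"dy": 0,"dz": 0,"wx": 0,"wy": 0,"wz": 0}
  ]
}}

```text
time: 7.73
eef_pos: [542.2, 50.2, 59.3]
tcp_rot: [0.455, 0.89, -0.001, -0.001]
contact_force: [-3.8, -2.1, 2.8]
width: 3.2
```

```bash
python3 - <<'E'
from h import *
here()
s=snap('side','side5');u=proj(s,p2w(0,-25,70))[0].astype(int);c=s['pixels'][u[1]-45:u[1]+45,u[0]-50:u[0]+50]
cv2.imwrite(f'pics/side5z.png',cv2.resize(c,None,fx=6,fy=6,interpolation=cv2.INTER_CUBIC)[:,:,::-1])
E
```

```text
t 7.73 plate [-5.48 -7.3 ] z 59.3 yaz_plate 15.94 F_plate [-4.32 -0.69  2.75] Mz [-0.319  0.628 -0.15 ] w 3.2 q6 -0.68
```

View pics/side5z.png

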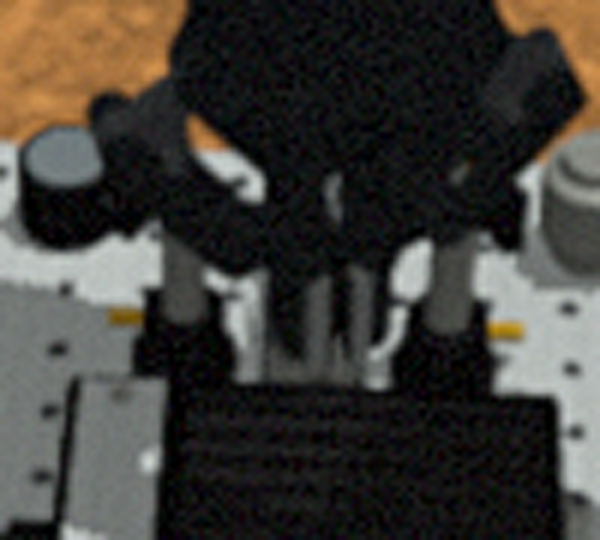

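Request:
{"op": "apply_moves", "data": {
  "steps": [
    {"grip": 1,"dx": -0.0001,"dy": 0.0012,"dz": 0.0003,"wx": -0.1,"wy": 0,"wz": 3},
    {"grip": 1,"dx": -0.0001,"dy": 0.0022,"dz": 0.0003,"wx": -0.1,"wy": 0,"wz": 6},
    {"grip": 1,"dx": -0.0002,"dy": 0.0032,"dz": 0.0003,"wx": -0.1,"wy": 0,"wz": 9},
    {"grip": 1,"dx": -0.0004,"dy": 0.0041,"dz": 0.0003,"wx": -0.1,"wy": 0,"wz": 12},
    {"grip": 1,"dx": -0.0006,"dy": 0.0051,"dz": 0.0003,"wx": -0.1,"wy": 0,"wz": 15},
    {"grip": 1,"dx": -0.0009,"dy": 0.006,"dz": 0.0003,"wx": -0.1,"wy": 0,"wz": 18},
    {"grip": 1,"dx": -0.0009,"dy": 0.006,"dz": 0.0003,"wx": -0.1,"wy": 0,"wz": 18}
  ]
}}

```text
time: 8.37
eef_pos: [547.1, 52.6, 59.0]
tcp_rot: [0.59, 0.808, -0.001, -0.001]
contact_force: [-5.1, -4.4, 4.6]
width: 3.8
```

```bash
python3 - <<'E'
from h import *
here();arc(88,10,13,18.5,59)
E
```

```text
t 8.37 plate [ 0.01 -6.76] z 59.04 yaz_plate -2.19 F_plate [-6.34 -2.39  4.59] Mz [-0.659  0.896 -0.064] w 3.8 q6 -0.36
82.0 d [0.0002 0.0026 0.    ] w [-0.16 -0.03  5.81]
76.0 d [-0.0001  0.0045  0.    ] w [-0.17 -0.02 11.81]
70.0 d [-0.0006  0.0063  0.    ] w [-1.700e-01 -1.000e-02  1.781e+01]
64.0 d [-0.0013  0.0082  0.    ] w [-0.17  0.   23.81]
58.0 d [-0.0022  0.0099  0.    ] w [-1.700e-01  1.000e-02  2.981e+01]
52.0 d [-0.0032  0.0115  0.    ] w [-1.700e-01  2.000e-02  3.581e+01]
46.0 d [-0.0044  0.013   0.    ] w [-1.700e-01  3.000e-02  4.181e+01]
40.0 d [-0.0058  0.0144 -0.    ] w [-1.700e-01  4.000e-02  4.781e+01]
34.0 d [-0.0073  0.0156 -0.    ] w [-1.700e-01  5.000e-02  5.381e+01]
28.0 d [-0.0089  0.0167 -0.    ] w [-1.700e-01  5.000e-02  5.981e+01]
22.0 d [-0.0106  0.0176 -0.    ] w [-1.600e-01  6.000e-02  6.581e+01]
16.0 d [-0.0125  0.0183 -0.    ] w [-1.600e-01  7.000e-02  7.181e+01]
10.0 d [-0.0143  0.0188 -0.    ] w [-0.16  0.08 77.81]
```

Request:
{"op": "apply_moves", "data": {
  "steps": [
    {"grip": 1,"dx": 0.0002,"dy": 0.0016,"dz": 0,"wx": -0.1,"wy": 0,"wz": 2.8},
    {"grip": 1,"dx": 0.0002,"dy": 0.0026,"dz": 0,"wx": -0.1,"wy": 0,"wz": 5.8},
    {"grip": 1,"dx": -0.0001,"dy": 0.0045,"dz": 0,"wx": -0.1,"wy": 0,"wz": 11.8},
    {"grip": 1,"dx": -0.0006,"dy": 0.0063,"dz": 0,"wx": -0.1,"wy": 0,"wz": 17.8},
    {"grip": 1,"dx": -0.0013,"dy": 0.0082,"dz": 0,"wx": -0.1,"wy": 0,"wz": 23.8},
    {"grip": 1,"dx": -0.0022,"dy": 0.0099,"dz": 0,"wx": -0.1,"wy": 0,"wz": 29.8},
    {"grip": 1,"dx": -0.0032,"dy": 0.0115,"dz": 0,"wx": -0.1,"wy": 0,"wz": 35.8},
    {"grip": 1,"dx": -0.0044,"dy": 0.013,"dz": 0,"wx": -0.1,"wy": 0,"wz": 41.8},
    {"grip": 1,"dx": -0.0058,"dy": 0.0144,"dz": 0,"wx": -0.1,"wy": 0,"wz": 47.8},
    {"grip": 1,"dx": -0.0073,"dy": 0.0156,"dz": 0,"wx": -0.1,"wy": 0,"wz": 53.8},
    {"grip": 1,"dx": -0.0089,"dy": 0.0167,"dz": 0,"wx": -0.1,"wy": 0,"wz": 59.8},
    {"grip": 1,"dx": -0.0106,"dy": 0.0176,"dz": 0,"wx": -0.1,"wy": 0,"wz": 65.8},
    {"grip": 1,"dx": -0.0106,"dy": 0.0176,"dz": 0,"wx": -0.1,"wy": 0,"wz": 65.8},
    {"grip": 1,"dx": -0.0106,"dy": 0.0176,"dz": 0,"wx": -0.1,"wy": 0,"wz": 65.8}
  ]
}}

```text
time: 9.53
eef_pos: [565.9, 47.2, 58.6]
tcp_rot: [0.934, 0.358, -0.002, 0.0]
contact_force: [-6.7, -4.5, 4.1]
width: 3.6
```

```bash
python3 - <<'E'
from h import *
here();arc(22,-14,9,18.5,59)
s=snap('top','top6')
u=proj(s,p2w(0,-25,70))[0].astype(int);c=s['pixels'][u[1]-45:u[1]+45,u[0]-50:u[0]+50]
cv2.imwrite(f'pics/top6z.png',cv2.resize(c,None,fx=6,fy=6,interpolation=cv2.INTER_CUBIC)[:,:,::-1])
s=snap('side','side6');u=proj(s,p2w(0,-25,70))[0].astype(int);c=s['pixels'][u[1]-45:u[1]+45,u[0]-50:u[0]+50]
cv2.imwrite(f'pics/side6z.png',cv2.resize(c,None,fx=6,fy=6,interpolation=cv2.INTER_CUBIC)[:,:,::-1])
E
```

```text
t 9.53 plate [ 15.82 -18.27] z 58.56 yaz_plate -68.0 F_plate [-7.8  -1.97  4.11] Mz [-0.783  1.135  0.008] w 3.6 q6 0.79
18.0 d [ 0.0013  0.0016 -0.0004] w [-0.07  0.25  4.  ]
14.0 d [ 0.0011  0.0029 -0.0005] w [-0.07  0.26  8.  ]
10.0 d [ 0.0009  0.0042 -0.0005] w [-0.06  0.26 12.  ]
6.0 d [ 0.0006  0.0054 -0.0005] w [-0.05  0.26 16.  ]
2.0 d [ 0.0002  0.0066 -0.0005] w [-0.04  0.26 20.  ]
-2.0 d [-0.0003  0.0078 -0.0005] w [-0.03  0.27 24.  ]
-6.0 d [-0.0009  0.009  -0.0005] w [-2.0e-02  2.7e-01  2.8e+01]
-10.0 d [-0.0015  0.0101 -0.0004] w [-1.0e-02  2.7e-01  3.2e+01]
-14.0 d [-0.0022  0.0112 -0.0004] w [-0.    0.27 36.  ]
```

View pics/side6z.png

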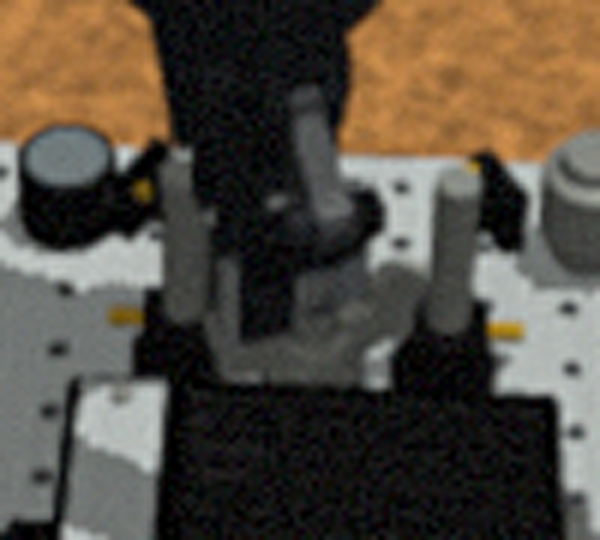

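View pics/top6z.png

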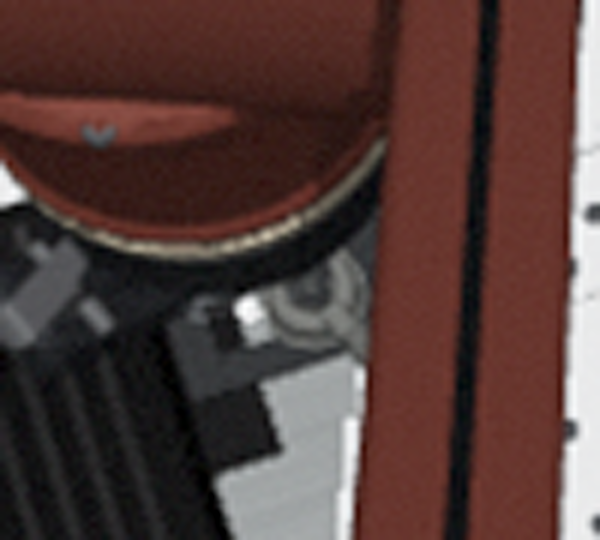

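```bash
sed -i 's/return p2w(r\*np.cos(a),-25+r\*np.sin(a),z)/return p2w(-1.2+r*np.cos(a),-25.3+r*np.sin(a),z)/' h.py; python3 - <<'E'
from h import *
s=load('side6');u=proj(s,p2w(0,-25,70))[0].astype(int);o=u-[50,45]
for q in((405,272),(335,325),(412,285),(395,300)):
    p=np.array(q)/6+o-.4;print(q,pix(s,*p,62),pix(s,*p,66))
here();arc(20,-12,8,18.3,58.4)
E
```

```text
(405, 272) [-26.87431452 -35.57405348] [-26.72403258 -31.48201067]
(335, 325) [ -8.0269735  -13.92574241] [-8.00599799 -9.98222272]
(412, 285) [-28.83713642 -30.56062663] [-28.67338809 -26.50297956]
(395, 300) [-24.21693678 -24.45005653] [-24.08488637 -20.43433241]
t 9.63 plate [ 15.83 -18.26] z 58.58 yaz_plate -67.97 F_plate [-7.65 -1.28  4.56] Mz [-0.787  1.184 -0.052] w 3.5 q6 0.79
16.0 d [-0.0002  0.0021  0.0002] w [-0.06  0.25  6.03]
12.0 d [-0.0004  0.0033  0.0002] w [-0.06  0.26 10.03]
8.0 d [-0.0007  0.0046  0.0002] w [-0.05  0.26 14.03]
4.0 d [-0.001   0.0058  0.0002] w [-0.04  0.26 18.03]
0.0 d [-0.0015  0.007   0.0002] w [-0.03  0.26 22.03]
-4.0 d [-0.002   0.0082  0.0002] w [-2.000e-02  2.600e-01  2.603e+01]
-8.0 d [-0.0026  0.0093  0.0002] w [-1.000e-02  2.700e-01  3.003e+01]
-12.0 d [-0.0033  0.0104  0.0002] w [-0.    0.27 34.03]
```

Request:
{"op": "apply_moves", "data": {
  "steps": [
    {"grip": 1,"dx": -0.0002,"dy": 0.0012,"dz": 0,"wx": 0,"wy": 0.2,"wz": 3},
    {"grip": 1,"dx": -0.0002,"dy": 0.0021,"dz": 0,"wx": 0,"wy": 0.2,"wz": 6},
    {"grip": 1,"dx": -0.0004,"dy": 0.0033,"dz": 0,"wx": 0,"wy": 0.2,"wz": 10},
    {"grip": 1,"dx": -0.0007,"dy": 0.0046,"dz": 0,"wx": 0,"wy": 0.2,"wz": 14},
    {"grip": 1,"dx": -0.001,"dy": 0.0058,"dz": 0,"wx": 0,"wy": 0.2,"wz": 18},
    {"grip": 1,"dx": -0.001,"dy": 0.0058,"dz": 0,"wx": 0,"wy": 0.2,"wz": 18}
  ]
}}

```text
time: 10.13
eef_pos: [568.8, 42.3, 58.6]
tcp_rot: [0.979, 0.206, -0.001, -0.0]
contact_force: [-6.1, -1.1, 4.7]
width: 3.4
```

```bash
python3 - <<'E'
from h import *
here();arc(4,-16,5,18.3,58.4)
E
```

```text
t 10.13 plate [ 16.83 -23.84] z 58.6 yaz_plate -86.14 F_plate [-6.11  1.07  4.74] Mz [-0.225  0.875  0.059] w 3.4 q6 1.09
0.0 d [0.0002 0.0015 0.0002] w [-0.05  0.11  3.86]
-4.0 d [0.     0.0027 0.0002] w [-0.05  0.11  7.86]
-8.0 d [-0.0002  0.004   0.0002] w [-0.05  0.11 11.86]
-12.0 d [-0.0005  0.0052  0.0002] w [-0.04  0.11 15.86]
-16.0 d [-0.0009  0.0065  0.0002] w [-0.04  0.11 19.86]
```

Request:
{"op": "apply_moves", "data": {
  "steps": [
    {"grip": 1,"dx": 0,"dy": 0.0015,"dz": 0,"wx": 0,"wy": 0,"wz": 4},
    {"grip": 1,"dx": -0.0001,"dy": 0.0027,"dz": 0,"wx": 0,"wy": 0,"wz": 8},
    {"grip": 1,"dx": -0.0003,"dy": 0.004,"dz": 0,"wx": 0,"wy": 0,"wz": 12},
    {"grip": 1,"dx": -0.0006,"dy": 0.0052,"dz": 0,"wx": 0,"wy": 0,"wz": 16},
    {"grip": 1,"dx": -0.0009,"dy": 0.0062,"dz": 0,"wx": 0,"wy": 0,"wz": 19},
    {"grip": 1,"dx": -0.0009,"dy": 0.0062,"dz": 0,"wx": 0,"wy": 0,"wz": 19},
    {"grip": 1,"dx": -0.0009,"dy": 0.0062,"dz": 0,"wx": 0,"wy": 0,"wz": 19}
  ]
}}

```text
time: 10.72
eef_pos: [570.2, 36.5, 58.5]
tcp_rot: [0.999, 0.043, -0.001, -0.0]
contact_force: [-3.7, -0.2, 4.1]
width: 3.5
```

```bash
python3 - <<'E'
from h import *
here()
E
```

```text
t 10.72 plate [ 16.2  -29.71] z 58.53 yaz_plate -105.0 F_plate [-3.53  1.08  4.09] Mz [-0.039  0.833  0.069] w 3.5 q6 1.41
```

Request:
{"op": "apply_moves", "data": {
  "steps": [
    {"grip": 0.82,"dx": 0,"dy": 0,"dz": 0,"wx": 0,"wy": 0,"wz": 0},
    {"grip": 0.82,"dx": 0,"dy": 0,"dz": 0,"wx": 0,"wy": 0,"wz": 0},
    {"grip": 0.82,"dx": 0,"dy": 0,"dz": 0,"wx": 0,"wy": 0,"wz": 0},
    {"grip": 0.82,"dx": 0,"dy": 0,"dz": -0.01,"wx": 0,"wy": 0,"wz": 0},
    {"grip": 0.82,"dx": 0,"dy": 0,"dz": -0.025,"wx": 0,"wy": 0,"wz": 0},
    {"grip": 0.82,"dx": 0,"dy": 0,"dz": -0.05,"wx": 0,"wy": 0,"wz": 0},
    {"grip": 0.82,"dx": 0,"dy": 0,"dz": -0.08,"wx": 0,"wy": 0,"wz": 0},
    {"grip": 0.82,"dx": 0,"dy": 0,"dz": -0.11,"wx": 0,"wy": 0,"wz": 0},
    {"grip": 0.82,"dx": 0,"dy": 0,"dz": -0.12,"wx": 0,"wy": 0,"wz": 0}
  ]
}}

```text
time: 11.47
eef_pos: [573.6, 36.3, 184.8]
tcp_rot: [0.999, 0.043, 0.003, 0.0]
contact_force: [0.9, -0.1, 0.6]
width: 15.3
```

```bash
python3 - <<'E'
from h import *
here()
s=snap('side','side7');u=proj(s,p2w(0,-25,60))[0].astype(int);c=s['pixels'][u[1]-40:u[1]+40,u[0]-50:u[0]+50];print(u-[50,40])
cv2.imwrite(f'pics/side7z.png',cv2.resize(c,None,fx=7,fy=7,interpolation=cv2.INTER_CUBIC)[:,:,::-1])
s=snap('top','top7');cv2.imwrite('pics/top7z.png',cv2.resize(s['pixels'][170:290,140:340],None,fx=4,fy=4)[:,:,::-1])
E
```

```text
t 11.47 plate [ 19.32 -31.06] z 184.76 yaz_plate -104.97 F_plate [ 0.79 -0.37  0.56] Mz [-0.025 -0.045  0.038] w 15.3 q6 1.41
[249 189]
```

View pics/side7z.png

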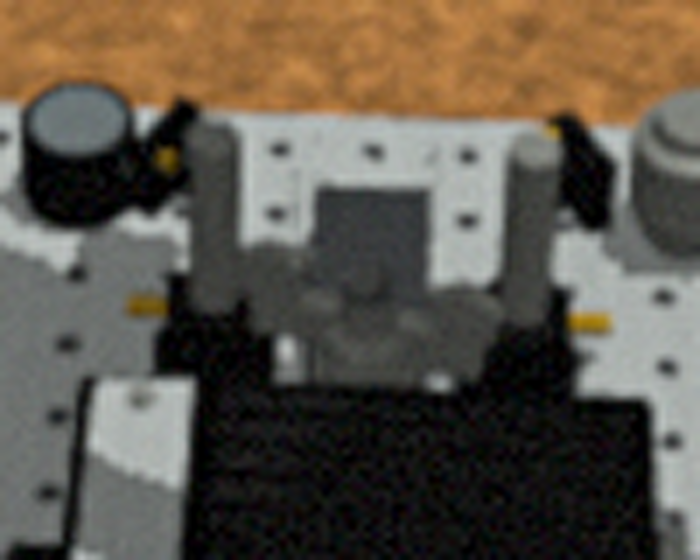

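View pics/top7z.png

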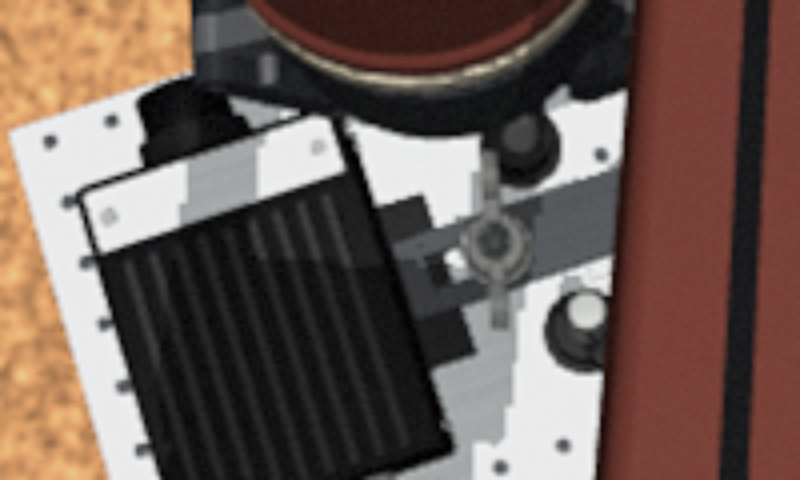

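The top view shows the strap toe over the foot. The wings run from (489,155) to (499,325) in the crop. I'll measure the wing angle from these.

```bash
python3 - <<'E'
from h import *
s=load('top7')
f=lambda u,v,z:pix(s,u/4+140-.4,v/4+170-.4,z)
A=f(489,155,64);B=f(499,325,64);print(A,B,np.rad2deg(np.arctan2(*(A-B)[::-1])),(A+B)/2,'stud',f(493,242,63))
here();print(rel(nut(167,18.3,110),77+19.92))
E
```

```text
[ 28.87410322 -33.26664683] [-30.02145659 -17.17300551] -15.283380495956983 [ -0.57367668 -25.21982617] stud [ -1.24681165 -24.58834073]
t 11.57 plate [ 18.67 -30.82] z 182.3 yaz_plate -104.98 F_plate [ 0.13 -0.59  0.52] Mz [ 0.007 -0.021  0.022] w 15.2 q6 1.41
(array([-0.0392,  0.0004,  0.0721]), array([-4.0000e-01, -4.0000e-02,  1.7802e+02]))
```

Request:
{"op": "apply_moves", "data": {
  "steps": [
    {"grip": 0.8,"dx": -0.01,"dy": 0,"dz": 0,"wx": 0,"wy": 0,"wz": -30},
    {"grip": 0.8,"dx": -0.02,"dy": 0,"dz": 0,"wx": 0,"wy": 0,"wz": -30},
    {"grip": 0.8,"dx": -0.02,"dy": 0,"dz": 0,"wx": 0,"wy": 0,"wz": -30},
    {"grip": 0.8,"dx": -0.02,"dy": 0,"dz": 0,"wx": 0,"wy": 0,"wz": -30},
    {"grip": 0.8,"dx": -0.02,"dy": 0,"dz": 0,"wx": 0,"wy": 0,"wz": -90},
    {"grip": 0.8,"dx": -0.02,"dy": 0,"dz": 0,"wx": 0,"wy": 0,"wz": -90},
    {"grip": 0.8,"dx": -0.03,"dy": 0,"dz": 0.01,"wx": 0,"wy": 0,"wz": -90},
    {"grip": 0.8,"dx": -0.03,"dy": 0,"dz": 0.02,"wx": 0,"wy": 0,"wz": -90},
    {"grip": 0.8,"dx": -0.03,"dy": 0,"dz": 0.03,"wx": 0,"wy": 0,"wz": -90},
    {"grip": 0.8,"dx": -0.039,"dy": 0,"dz": 0.04,"wx": 0,"wy": 0,"wz": -90},
    {"grip": 0.8,"dx": -0.039,"dy": 0,"dz": 0.05,"wx": 0,"wy": 0,"wz": -90},
    {"grip": 0.8,"dx": -0.039,"dy": 0,"dz": 0.05,"wx": 0,"wy": 0,"wz": -90},
    {"grip": 0.8,"dx": -0.039,"dy": 0,"dz": 0.05,"wx": 0,"wy": 0,"wz": -90},
    {"grip": 0.8,"dx": -0.039,"dy": 0,"dz": 0.05,"wx": 0,"wy": 0,"wz": -90}
  ]
}}

```text
time: 12.73
eef_pos: [532.7, 33.1, 129.7]
tcp_rot: [0.675, 0.738, 0.0, 0.0]
contact_force: [0.3, -0.1, -0.4]
width: 17.1
```

```bash
sed -i 's/p2w(-1.2+r/p2w(-0.9+r/;s/-25.3+r/-25.1+r/' h.py; python3 - <<'E'
from h import *
here();print(rel(nut(164.7,18.5,85),74.7+19.92))
E
```

```text
t 12.73 plate [-20.22 -20.16] z 129.67 yaz_plate -14.83 F_plate [ 0.19 -0.22 -0.38] Mz [-0.018  0.029  0.004] w 17.1 q6 -0.17
(array([0.0003, 0.0014, 0.0447]), array([ 5.000e-02,  2.000e-02, -8.954e+01]))
```

Request:
{"op": "apply_moves", "data": {
  "steps": [
    {"grip": 0.8,"dx": 0,"dy": 0.001,"dz": 0.0,"wx": 0,"wy": 0,"wz": -89.5},
    {"grip": 0.8,"dx": 0,"dy": 0.001,"dz": 0.0,"wx": 0,"wy": 0,"wz": -89.5},
    {"grip": 0.8,"dx": 0,"dy": 0.001,"dz": 0.0,"wx": 0,"wy": 0,"wz": -89.5},
    {"grip": 0.8,"dx": 0,"dy": 0.001,"dz": 0.0,"wx": 0,"wy": 0,"wz": -89.5},
    {"grip": 0.8,"dx": 0,"dy": 0.001,"dz": 0.0,"wx": 0,"wy": 0,"wz": -89.5},
    {"grip": 0.8,"dx": 0,"dy": 0.001,"dz": 0.0,"wx": 0,"wy": 0,"wz": -89.5},
    {"grip": 0.8,"dx": 0,"dy": 0.001,"dz": 0.01,"wx": 0,"wy": 0,"wz": -89.5},
    {"grip": 0.8,"dx": 0,"dy": 0.001,"dz": 0.015,"wx": 0,"wy": 0,"wz": -89.5},
    {"grip": 0.8,"dx": 0,"dy": 0.001,"dz": 0.02,"wx": 0,"wy": 0,"wz": -89.5},
    {"grip": 0.8,"dx": 0,"dy": 0.001,"dz": 0.025,"wx": 0,"wy": 0,"wz": -89.5},
    {"grip": 0.8,"dx": 0,"dy": 0.001,"dz": 0.03,"wx": 0,"wy": 0,"wz": -89.5},
    {"grip": 0.8,"dx": 0,"dy": 0.001,"dz": 0.03,"wx": 0,"wy": 0,"wz": -89.5},
    {"grip": 0.8,"dx": 0,"dy": 0.001,"dz": 0.03,"wx": 0,"wy": 0,"wz": -89.5},
    {"grip": 0.8,"dx": 0,"dy": 0.001,"dz": 0.03,"wx": 0,"wy": 0,"wz": -89.5},
    {"grip": 0.8,"dx": 0,"dy": 0.001,"dz": 0.03,"wx": 0,"wy": 0,"wz": -89.5},
    {"grip": 0.8,"dx": 0,"dy": 0.001,"dz": 0.03,"wx": 0,"wy": 0,"wz": -89.5}
  ]
}}

```text
time: 14.07
eef_pos: [533.4, 33.2, 99.1]
tcp_rot: [-0.038, 0.999, 0.0, 0.0]
contact_force: [-0.1, 0.6, 0.3]
width: 17.0
```

```bash
python3 - <<'E'
from h import *
here();print(rel(nut(164.7,18.5,59),74.7+19.92))
E
```

```text
t 14.07 plate [-19.53 -20.28] z 99.15 yaz_plate 74.48 F_plate [0.07 0.56 0.28] Mz [-0.016  0.009 -0.007] w 17.0 q6 -1.73
(array([-0.0007,  0.0003,  0.0401]), array([ 0.03,  0.01, -0.22]))
```

Request:
{"op": "apply_moves", "data": {
  "steps": [
    {"grip": 0.85,"dx": -0.0007,"dy": 0.0003,"dz": 0.006,"wx": 0,"wy": 0,"wz": -0.2},
    {"grip": 0.85,"dx": -0.0007,"dy": 0.0003,"dz": 0.012,"wx": 0,"wy": 0,"wz": -0.2},
    {"grip": 0.85,"dx": -0.0007,"dy": 0.0003,"dz": 0.018,"wx": 0,"wy": 0,"wz": -0.2},
    {"grip": 0.85,"dx": -0.0007,"dy": 0.0003,"dz": 0.024,"wx": 0,"wy": 0,"wz": -0.2},
    {"grip": 0.85,"dx": -0.0007,"dy": 0.0003,"dz": 0.03,"wx": 0,"wy": 0,"wz": -0.2},
    {"grip": 0.85,"dx": -0.0007,"dy": 0.0003,"dz": 0.036,"wx": 0,"wy": 0,"wz": -0.2},
    {"grip": 0.85,"dx": -0.0007,"dy": 0.0003,"dz": 0.04,"wx": 0,"wy": 0,"wz": -0.2},
    {"grip": 0.85,"dx": -0.0007,"dy": 0.0003,"dz": 0.04,"wx": 0,"wy": 0,"wz": -0.2},
    {"grip": 0.85,"dx": -0.0007,"dy": 0.0003,"dz": 0.04,"wx": 0,"wy": 0,"wz": -0.2}
  ]
}}

```text
time: 14.82
eef_pos: [533.8, 33.6, 58.8]
tcp_rot: [-0.04, 0.999, 0.0, -0.0]
contact_force: [0.2, -0.1, 0.0]
width: 13.0
```

```bash
python3 - <<'E'
from h import *
here();print(rel(nut(164.7,18.5,59),74.7+19.92))
E
```

```text
t 14.82 plate [-18.96 -20.09] z 58.81 yaz_plate 74.68 F_plate [ 0.13 -0.2   0.05] Mz [ 0.032 -0.048 -0.032] w 13.0 q6 -1.74
(array([-0.0002, -0.0001, -0.0002]), array([ 0.03, -0.03, -0.02]))
```

Request:
{"op": "apply_moves", "data": {
  "steps": [
    {"grip": 1,"dx": 0,"dy": 0,"dz": 0,"wx": 0,"wy": 0,"wz": 0},
    {"grip": 1,"dx": 0,"dy": 0,"dz": 0,"wx": 0,"wy": 0,"wz": 0},
    {"grip": 1,"dx": 0,"dy": 0,"dz": 0,"wx": 0,"wy": 0,"wz": 0},
    {"grip": 1,"dx": 0,"dy": 0,"dz": 0,"wx": 0,"wy": 0,"wz": 0},
    {"grip": 1,"dx": 0,"dy": 0,"dz": 0,"wx": 0,"wy": 0,"wz": 0}
  ]
}}

```text
time: 15.23
eef_pos: [534.1, 33.4, 59.2]
tcp_rot: [-0.04, 0.999, 0.0, 0.0]
contact_force: [-0.7, -2.3, 1.6]
width: 3.1
```

```bash
python3 - <<'E'
from h import *
here();arc(164.7,92.7,12,18.5,59)
E
```

```text
t 15.23 plate [-18.8  -20.42] z 59.17 yaz_plate 74.68 F_plate [-1.43 -1.89  1.58] Mz [-0.413  0.09  -0.015] w 3.1 q6 -1.74
158.7 d [-0.0001  0.0021  0.0002] w [0.01 0.   5.98]
152.7 d [-0.0004  0.0041  0.0002] w [1.000e-02 0.000e+00 1.198e+01]
146.7 d [-0.0009  0.0059  0.0002] w [1.000e-02 0.000e+00 1.798e+01]
140.7 d [-0.0016  0.0077  0.0002] w [ 1.000e-02 -0.000e+00  2.398e+01]
134.7 d [-0.0025  0.0095  0.0002] w [ 1.000e-02 -0.000e+00  2.998e+01]
128.7 d [-0.0035  0.0111  0.0002] w [ 1.000e-02 -0.000e+00  3.598e+01]
122.7 d [-0.0048  0.0126  0.0002] w [ 1.000e-02 -0.000e+00  4.198e+01]
116.7 d [-0.0061  0.014   0.0002] w [ 1.000e-02 -0.000e+00  4.798e+01]
110.7 d [-0.0076  0.0152  0.0002] w [ 1.000e-02 -0.000e+00  5.398e+01]
104.7 d [-0.0092  0.0162  0.0002] w [ 1.000e-02 -0.000e+00  5.998e+01]
98.7 d [-0.011   0.0171  0.0002] w [ 1.000e-02 -0.000e+00  6.598e+01]
92.7 d [-0.0128  0.0178  0.0002] w [ 1.000e-02 -0.000e+00  7.198e+01]
```

Forces are lower with the corrected centre. I'll sweep to about 93°, close to where the nut should touch the washer.

Request:
{"op": "apply_moves", "data": {
  "steps": [
    {"grip": 1,"dx": 0,"dy": 0.001,"dz": 0,"wx": 0,"wy": 0,"wz": 3},
    {"grip": 1,"dx": -0.0001,"dy": 0.0021,"dz": 0,"wx": 0,"wy": 0,"wz": 6},
    {"grip": 1,"dx": -0.0004,"dy": 0.0041,"dz": 0,"wx": 0,"wy": 0,"wz": 12},
    {"grip": 1,"dx": -0.0009,"dy": 0.0059,"dz": 0,"wx": 0,"wy": 0,"wz": 18},
    {"grip": 1,"dx": -0.0016,"dy": 0.0077,"dz": 0,"wx": 0,"wy": 0,"wz": 24},
    {"grip": 1,"dx": -0.0025,"dy": 0.0095,"dz": 0,"wx": 0,"wy": 0,"wz": 30},
    {"grip": 1,"dx": -0.0035,"dy": 0.0111,"dz": 0,"wx": 0,"wy": 0,"wz": 36},
    {"grip": 1,"dx": -0.0048,"dy": 0.0126,"dz": 0,"wx": 0,"wy": 0,"wz": 42},
    {"grip": 1,"dx": -0.0061,"dy": 0.014,"dz": 0,"wx": 0,"wy": 0,"wz": 48},
    {"grip": 1,"dx": -0.0076,"dy": 0.0152,"dz": 0,"wx": 0,"wy": 0,"wz": 54},
    {"grip": 1,"dx": -0.0092,"dy": 0.0162,"dz": 0,"wx": 0,"wy": 0,"wz": 60},
    {"grip": 1,"dx": -0.011,"dy": 0.0171,"dz": 0,"wx": 0,"wy": 0,"wz": 66},
    {"grip": 1,"dx": -0.0128,"dy": 0.0178,"dz": 0,"wx": 0,"wy": 0,"wz": 72},
    {"grip": 1,"dx": -0.0128,"dy": 0.0178,"dz": 0,"wx": 0,"wy": 0,"wz": 72},
    {"grip": 1,"dx": -0.0128,"dy": 0.0178,"dz": 0,"wx": 0,"wy": 0,"wz": 72}
  ]
}}

```text
time: 16.48
eef_pos: [545.1, 51.6, 58.9]
tcp_rot: [0.554, 0.833, -0.001, -0.0]
contact_force: [-1.7, -4.7, -0.9]
width: 3.1
```

```bash
python3 - <<'E'
from h import *
here();arc(92,67,5,18.5,59)
E
```

```text
t 16.48 plate [-2.26 -7.01] z 58.88 yaz_plate 2.85 F_plate [-3.24 -3.82 -0.89] Mz [-0.945  0.156 -0.029] w 3.1 q6 -0.45
87.0 d [ 0.0003  0.0023 -0.0001] w [-0.05  0.02  5.85]
82.0 d [ 0.      0.0039 -0.0001] w [-0.05  0.03 10.85]
77.0 d [-0.0003  0.0055 -0.0001] w [-0.05  0.03 15.85]
72.0 d [-0.0008  0.007  -0.0001] w [-0.05  0.03 20.85]
67.0 d [-0.0015  0.0085 -0.0001] w [-0.05  0.03 25.85]
```

Request:
{"op": "apply_moves", "data": {
  "steps": [
    {"grip": 1,"dx": 0.0003,"dy": 0.0012,"dz": 0,"wx": 0,"wy": 0,"wz": 3},
    {"grip": 1,"dx": 0.0003,"dy": 0.0023,"dz": 0,"wx": 0,"wy": 0,"wz": 6},
    {"grip": 1,"dx": 0,"dy": 0.0039,"dz": 0,"wx": 0,"wy": 0,"wz": 11},
    {"grip": 1,"dx": -0.0003,"dy": 0.0055,"dz": 0,"wx": 0,"wy": 0,"wz": 16},
    {"grip": 1,"dx": -0.0008,"dy": 0.007,"dz": 0,"wx": 0,"wy": 0,"wz": 21},
    {"grip": 1,"dx": -0.0015,"dy": 0.0085,"dz": 0,"wx": 0,"wy": 0,"wz": 26},
    {"grip": 1,"dx": -0.0016,"dy": 0.0088,"dz": 0,"wx": 0,"wy": 0,"wz": 27},
    {"grip": 1,"dx": -0.0016,"dy": 0.0088,"dz": 0,"wx": 0,"wy": 0,"wz": 27},
    {"grip": 1,"dx": -0.0016,"dy": 0.0088,"dz": 0,"wx": 0,"wy": 0,"wz": 27}
  ]
}}

```text
time: 17.23
eef_pos: [552.6, 53.0, 58.6]
tcp_rot: [0.731, 0.682, -0.002, -0.001]
contact_force: [-4.0, -4.8, 2.2]
width: 3.0
```

```bash
python3 - <<'E'
from h import *
here()
st=env.get_state();p=w2p(st['eef_pos'])-[-.9,-25.1];F=st['contact_force'];f=np.array([ex@F[:2],ey@F[:2]])
print('moment about stud',st['torque'][2]+(p[0]*f[1]-p[1]*f[0])/1000, np.rad2deg(np.arctan2(p[1],p[0])),np.hypot(*p))
E
```

```text
t 17.23 plate [ 5.28 -8.23] z 58.58 yaz_plate -23.92 F_plate [-5.35 -3.13  2.22] Mz [-0.856  0.748  0.102] w 3.0 q6 0.03
moment about stud 0.17296787068025232 69.86906680408202 17.97058549077496
```

Request:
{"op": "apply_moves", "data": {
  "steps": [
    {"grip": 0.84,"dx": 0,"dy": 0,"dz": 0,"wx": 0,"wy": 0,"wz": 0},
    {"grip": 0.84,"dx": 0,"dy": 0,"dz": 0,"wx": 0,"wy": 0,"wz": 0},
    {"grip": 0.84,"dx": 0,"dy": 0,"dz": 0,"wx": 0,"wy": 0,"wz": 0},
    {"grip": 0.84,"dx": 0,"dy": 0,"dz": -0.008,"wx": 0,"wy": 0,"wz": 0},
    {"grip": 0.84,"dx": 0,"dy": 0,"dz": -0.02,"wx": 0,"wy": 0,"wz": 0},
    {"grip": 0.84,"dx": 0,"dy": 0,"dz": -0.04,"wx": 0,"wy": 0,"wz": 0},
    {"grip": 0.84,"dx": 0,"dy": 0,"dz": -0.07,"wx": 0,"wy": 0,"wz": 0},
    {"grip": 0.84,"dx": 0,"dy": 0,"dz": -0.1,"wx": 0,"wy": 0,"wz": 0},
    {"grip": 0.84,"dx": 0,"dy": 0,"dz": -0.14,"wx": 0,"wy": 0,"wz": 0},
    {"grip": 0.84,"dx": 0,"dy": 0,"dz": -0.18,"wx": 0,"wy": 0,"wz": 0},
    {"grip": 0.84,"dx": -0.04,"dy": 0,"dz": -0.2,"wx": 0,"wy": 0,"wz": 0},
    {"grip": 0.84,"dx": -0.08,"dy": 0,"dz": -0.2,"wx": 0,"wy": 0,"wz": 0},
    {"grip": 0.84,"dx": -0.12,"dy": 0,"dz": -0.2,"wx": 0,"wy": 0,"wz": 0},
    {"grip": 0.84,"dx": -0.16,"dy": 0,"dz": -0.2,"wx": 0,"wy": 0,"wz": 0},
    {"grip": 0.84,"dx": -0.16,"dy": 0,"dz": -0.2,"wx": 0,"wy": 0,"wz": 0},
    {"grip": 0.84,"dx": -0.16,"dy": 0,"dz": -0.2,"wx": 0,"wy": 0,"wz": 0}
  ]
}}

```text
time: 18.57
eef_pos: [542.1, -108.2, 260.3]
tcp_rot: [0.733, 0.681, -0.001, 0.0]
contact_force: [-1.2, 0.5, 0.3]
width: 13.8
```

```bash
python3 - <<'E'
from h import *
here()
s=snap('side','side8');u=proj(s,p2w(0,-25,60))[0].astype(int);c=s['pixels'][u[1]-40:u[1]+40,u[0]-50:u[0]+50];print(u-[50,40])
cv2.imwrite(f'pics/side8z.png',cv2.resize(c,None,fx=7,fy=7,interpolation=cv2.INTER_CUBIC)[:,:,::-1])
s=snap('top','top8');cv2.imwrite('pics/top8z.png',cv2.resize(s['pixels'][140:345,140:360],None,fx=3.6,fy=2.9)[:,:,::-1])
cv2.imwrite('pics/top8y.png',cv2.resize(s['pixels'][190:270,225:335],None,fx=7,fy=7,interpolation=cv2.INTER_CUBIC)[:,:,::-1])
E
```

```text
t 18.57 plate [ -59.49 -156.22] z 260.32 yaz_plate -24.13 F_plate [-0.96  0.87  0.32] Mz [-0.014 -0.022 -0.027] w 13.8 q6 -0.26
[249 189]
```

View pics/side8z.png

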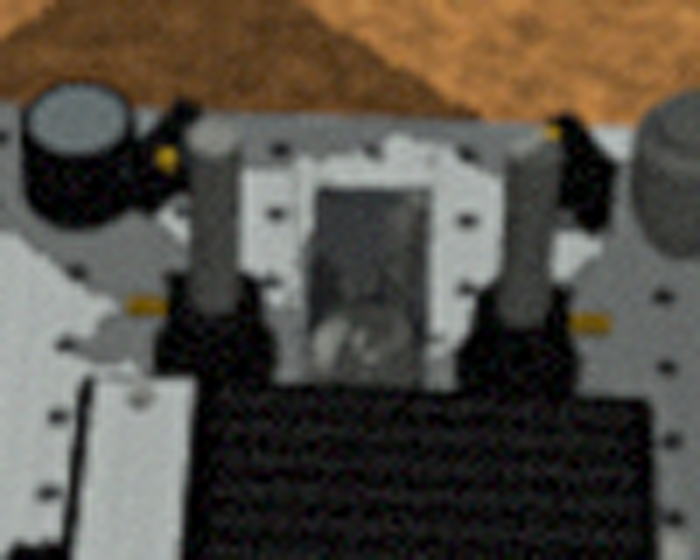

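View pics/top8y.png

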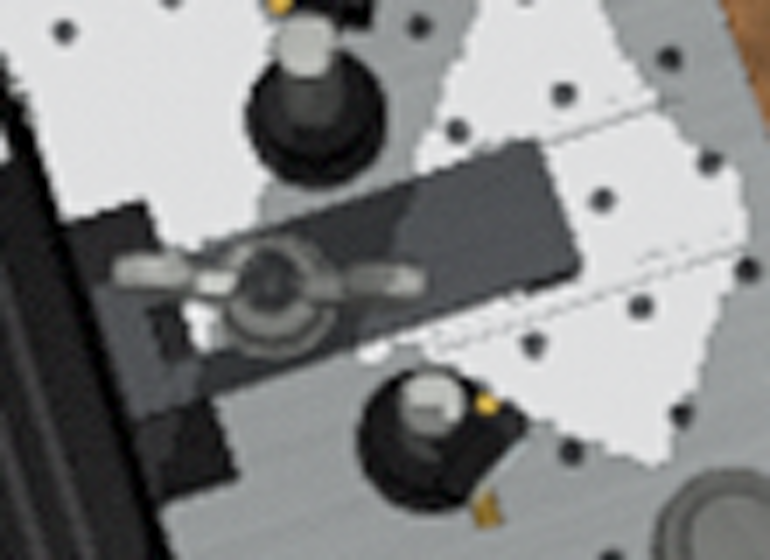

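```bash
python3 - <<'E'
from h import *
s=load('top8')
f=lambda u,v,z:pix(s,u/7+225-.4,v/7+190-.4,z)
A=f(118,270,63);B=f(424,281,63);d=A-B;print(A,B,'cw rad',np.arctan2(d[0],d[1]),(A+B)/2)
print('heel',f(545,140,34),f(582,268,34),'toe',f(140,412,34))
print('posts',f(305,43,88),f(434,400,88),'foot',f(145,205,24),f(238,470,24))
E
python3 - <<'E'
import cv2,numpy as np
a=cv2.imread('pics/top0.png')[140:345,140:360];b=cv2.imread('pics/top8.png')[140:345,140:360]
cv2.imwrite('pics/cmp.png',cv2.resize(np.hstack([a,b]),(792,369)))
E
```

```text
[11.33983532  3.2978564 ] [-11.13902548 -54.72659104] cw rad 0.369600186220888 [  0.10040492 -25.71436732]
heel [ 13.22642519 -90.61844924] [-15.38732097 -88.77150345] toe [-13.80759036   9.3818201 ]
posts [ 38.04487756 -46.78968983] [-37.29401706 -47.63960295] foot [29.75131  -5.177678] [-31.06099663  -6.02835262]
```

View pics/cmp.png

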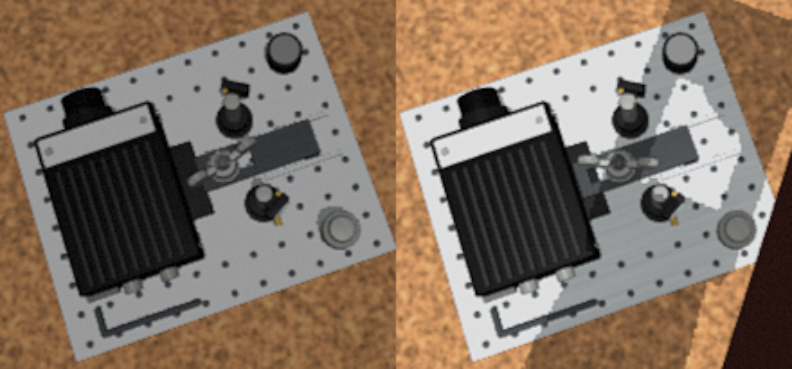

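```bash
python3 - <<'E'
from h import *
here();print(env.sign_off())
E
```

```text
t 18.67 plate [ -58.48 -153.97] z 259.74 yaz_plate -23.93 F_plate [-0.1   0.64 -0.66] Mz [0.023 0.063 0.041] w 13.8 q6 -0.26
the job is handed in; nothing more can be done
None
```

The head is clamped: the strap is fully forward over its foot and the wing nut is finger-tight. I handed the job in at 18.7 s of the 72 s allowed, with the arm clear of everything.

**Strap:** I pushed the heel forward with the shut fingers. It stopped moving and the force rose to about 10 N, so it is at its stop. The last picture puts the heel at y ≈ -89.7 mm, where about -89 is expected.

**Wing nut:** I gripped one wing just inside the posts and turned it about 121° clockwise. I then gripped the opposite wing and turned it about another 99°.
- **Tightness:** in the last picture the wings lie 0.37 rad clockwise of the plate's y axis. The starting angle was about -3.42 rad, the only reading that fits the stated range. That makes the squeeze about 0.37, between the 0.15 needed and the 1.0 that ruins the washer.
- **Weak check:** the wrist moment about the stud at the end read about 0.17 N m, where about 0.27 was expected. The small sideways loads make that reading rough, so I relied on the wing angle.
- **Stud position:** during the first turn a steady sideways force of up to about 8 N showed the stud about 1 mm off my estimate. I corrected for it before the second turn.

**Surroundings:** the before and after top views show the head, posts, objective, lens tube and hex key unmoved, and the highest wrist force I read was about 11 N.

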